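# Find the rocking corner of a bench scale and wedge it firm

### The job

The bench scale rocks because one of the four rubber pads under its feet has come off. With shut fingers press down on the pan over each foot in turn, across the diagonals - front left, back right, front right, back left, about 10 N each, never hard - to feel which corner drops lowest; then slide the levelling wedge, thin end first, along the table under that foot until it just takes up the play and bears its share of the weight, without jacking the scale up off its other feet. Let go of the wedge and press that corner once more in the same way to prove that it now stands firm; do not shift the scale from its place or disturb the weights and cans.

Things in the scene. Friction and masses are not known exactly. Their poses are not given: they have to be found in the camera images.
- scale: Bench scale, white housing 172 x 212 mm under a bare steel pan 186 (x) x 226 (y) mm, four domed feet; a sloping console at its front faces the robot and reaches 127 mm ahead of the middle. Loose, 2.0 to 2.8 kg, weight about central; it slides if pushed hard sideways. Origin: middle of the plane of the foot soles; x to the back, y to the left seen from the robot, z up. Pan top at z = 62 mm.
- front_left (a point): On top of the pan exactly over the front left foot, at x = -74, y = +92 mm of scale and 62 mm above the soles; axes as scale. Three of the feet stand on round rubber pads, 27 mm wide, stuck to the table, all equally high (2.5 to 6.5 mm). The fourth foot, which one varies, has no pad: it hangs over the bare table or has dropped on it.
- back_right (a point): On top of the pan exactly over the back right foot, at x = +74, y = -92 mm of scale and 62 mm above the soles; axes as scale. The scale may stay tipped either way on its loose diagonal. A pressed corner that has its pad stops at the pads' height; the one without a pad stops 2.5 to 6.5 mm lower than the other three.
- front_right (a point): On top of the pan exactly over the front right foot, at x = -74, y = -92 mm of scale and 62 mm above the soles; axes as scale. Feet: rubber domes of 10 mm radius. The underside of the housing is 15 mm above the soles and its left and right sides are 14 mm outside the feet, so the wedge passes under from the left or right side.
- back_left (a point): On top of the pan exactly over the back left foot, at x = +74, y = +92 mm of scale and 62 mm above the soles; axes as scale. To press, come straight and slowly down with shut fingers; pan and feet yield less than 1 mm at 10 N, more than 40 N is too hard.
- wedge_grip (a point): Centre of the wedge's upright grip, 28 mm above its flat underside. Grey plastic wedge, 70 to 110 g: grip block 22 mm long (x), 24 wide (y), 56 high; from it a ramp 24 mm wide runs along +x to the thin end, 100 mm from this centre. Ramp 1 mm thick at the thin end, rising 1 mm per 8 mm to 12.5 mm. x points to the thin end, z up. Starts flat on the table, left of the scale.
- wedge_ramp (a point): On the ramp's middle line where it is 4.5 mm thick, 28 mm from the thin end; axes as wedge_grip. Once the foot bears on the ramp, the push rises over some millimetres to 1.1 to 1.5 times the weight on the wedge (fair share 5 to 7 N). A push of 5 N above the mere drag on the table is good, over 9 N jacks the scale up. At the end this point is within 30 mm of the foot, from above.
- weight_large: Steel check weight, 38 mm wide, 61 mm high, beyond and to the left of the scale; origin under its centre. Leave alone.
- weight_small: Steel check weight, 30 mm wide, 49 mm high, next to the larger one; origin under its centre. Leave alone.
- can_a: Sealed can, 71 mm wide, 107 mm high, to the right of the scale, the nearer one; origin under its centre. Leave alone.
- can_b: Sealed can, 71 mm wide, 107 mm high, to the right of the scale, beyond the nearer one; origin under its centre. Leave alone.
Not all that is in view belongs to the job. Of the things that look like the part that bears wedge_grip, the smallest one is meant.

How it is judged:
On the way, in this order (a step that is already met when the one before it is completed fails the run):
1. pan pressed over the front left foot with more than 4 N (fingers within 30 mm of the point) (contact force between the fingers and scale above 4 N and horizontal distance between the grasp point and front_left below 0.03 m), for 0.2 s.
2. pan pressed over the back right foot with more than 4 N (fingers within 30 mm of the point) (contact force between the fingers and scale above 4 N and horizontal distance between the grasp point and back_right below 0.03 m), for 0.2 s.
3. pan pressed over the front right foot with more than 4 N (fingers within 30 mm of the point) (contact force between the fingers and scale above 4 N and horizontal distance between the grasp point and front_right below 0.03 m), for 0.2 s.
4. pan pressed over the back left foot with more than 4 N (fingers within 30 mm of the point) (contact force between the fingers and scale above 4 N and horizontal distance between the grasp point and back_left below 0.03 m), for 0.2 s.
5. the wedge bears 2 to 8 N of the scale's weight under a foot, the scale level within 0.006 rad, the wedge let go (horizontal distance between any of front_left, back_right, front_right, back_left and wedge_ramp below 0.03 m and contact force between wedge and scale between 2 and 8 N and angle between scale's own z axis and vertical below 0.006 rad and contact force between the fingers and wedge below 0.1 N), for 0.2 s.
6. pan pressed with more than 4 N over the wedged foot, the wedge then bears more than 3 N and the scale stays level within 0.008 rad ((((contact force between the fingers and scale above 4 N and horizontal distance between the grasp point and front_left below 0.03 m) and horizontal distance between front_left and wedge_ramp below 0.03 m) or ((contact force between the fingers and scale above 4 N and horizontal distance between the grasp point and back_right below 0.03 m) and horizontal distance between back_right and wedge_ramp below 0.03 m) or ((contact force between the fingers and scale above 4 N and horizontal distance between the grasp point and front_right below 0.03 m) and horizontal distance between front_right and wedge_ramp below 0.03 m) or ((contact force between the fingers and scale above 4 N and horizontal distance between the grasp point and back_left below 0.03 m) and horizontal distance between back_left and wedge_ramp below 0.03 m)) and contact force between wedge and scale above 3 N and angle between scale's own z axis and vertical below 0.008 rad), for 0.2 s.
At the end, for the whole second after the job is handed in: The wedge lies flat on the table under the foot that had no pad (point wedge_ramp within 30 mm of the foot from above) and bears 2 to 8 N of the scale's weight (its fair share is about 6 N); the scale is level within 0.006 rad; both are at rest (horizontal distance between any of front_left, back_right, front_right, back_left and wedge_ramp below 0.03 m and contact force between wedge and scale between 2 and 8 N and angle between scale's own z axis and vertical below 0.006 rad and angle between wedge's own z axis and vertical below 0.06 rad and linear speed of each of scale, wedge below 0.005 m/s); the robot touches nothing.
It fails at once if scale pressed harder than 40 N (contact force between the fingers and scale above 40 N).
It fails at once if scale shifted more than 15 mm (distance of scale from where it was at the start of the episode above 0.015 m).
It fails at once if a check weight or can moved more than 15 mm (distance of any of weight_large, weight_small, can_a, can_b from where it was at the start of the episode above 0.015 m).
It also fails if it takes over 72 s, if anything falls off the work surface, if the arm or the gripper's body presses on something with over 40 N, if the wrist force passes 120 N, or if a joint passes its speed limit or range.

### The arm

A 6-joint arm with a two-finger parallel gripper is mounted at the origin on the work surface; the furniture and walls round the work are solid. World frame = base frame: x ahead of the robot, y to its left, z up, the work surface at z = 0. Lengths are in m, angles in rad, forces in N, time in s.
With the tool pointing down it reaches from about 0.35 to 0.975 m from the base axis. Payload 4.9 kg.
Tool frame: the origin (TCP) lies midway between the tips of the shut fingers; the grasp point (between the pads) lies 19 mm behind it; z points along the fingers, y is the direction in which the jaws open and shut (so a half turn about z gives the same grasp; the last joint's range is limited). The gripper opens to 85 mm and grips with 20 to 120 N. Pads are 22 mm wide; open, the fingers measure 114 mm over their backs; the gripper's body (76 mm by 85 mm) begins 54 mm behind the grasp point. The pads swing forward as they close: fully open they stand 13 mm farther back than shut.
Start: joints at [1.179, 0.053, 1.613, -0, 1.476, -0.119], TCP at [0.168, 0.602, 0.194] pointing down, gripper open.
Joint ranges: [-3.01, 3.01], [-1.01, 2.22], [0.06, 2.58], [-1.02, 4.17], [0.09, 2.62], [-3.14, 3.14]. Speed limits (rad/s): [2.57, 2.57, 3.14, 3.14, 3.14, 3.14].

### API

Orientations are given as a unit quaternion [w, x, y, z].
In Python, from plant import * gives the robot as it stands.
- The arm moves only by the tool step_arm, never from a script. Its argument "rows" is a list of rows, each an object of numbers: "claw": the closure, from -1 (fully open) to 1 (shut), so that 0 is half open; "x", "y", "z": the shift along the tool's x, y, z scaled (see below); "wx", "wy", "wz": the turn, a rotation vector about the tool's x, y, z scaled (see below). A call has exactly 8 rows; each row is the pose to reach, as a shift and turn from the pose commanded when the call began, along the tool's axes at that moment; what a row does not reach only later rows make up. The controller multiplies each number of a shift by 0.1 m and each number of a turn by 2 rad. A row lasts 1/8 s, in which the tool goes at most 62.5 mm and 10.7 degrees, less where a joint would pass 70% of its speed; a pose out of reach is approached as far as the arm can. A call with a number of a shift or a turn outside -1 to 1 is refused whole. A call with a gripper value outside its range is refused whole. The fingers move at their own pace and stop on an object; the grip force is fixed at half the most. Time passes only in rows, so rows that repeat a pose let the fingers close, or fill a call up. It gives the time, the measured TCP pose, the force and the opening at its end, in the units of the state.
- state(): the state, without advancing time (a new reading comes with each control period).
- grab_frame(name): name is "scene" or "top"; returns the picture (480x640x3 uint8, red, green, blue); there is no depth.
- get_calibration(name): a dict with "fov_y" (degrees; the focal length in pixels is half the picture's height over the tangent of half this angle, whatever the lens; pixels are square), "cx", "cy" (the principal point, pixels), "k1" (the pictures are not rectified: a ray, as slopes to the right and down, at radius r is drawn at 1 + k1 r^2 times it, then the intrinsics apply), "T" (4x4, takes a point from camera to world coordinates). Camera axes: x right, y down, z forward; pixel columns grow to the right and rows downward; lengths in m; the calibration is good to about 2 mm. A picture is of the moment at which its call begins. get_calibration takes no time and is no camera call.
- job_done(): hands the job in, once; it reports no verdict.
The state is a dict: "time": time; "joint_pos": joint angles; "joint_vel": joint speeds; "joint_efforts": joint torques, N m; "tool_pos": TCP position; "tool_rot": TCP orientation; "contact_force": force on the tool from outside, world axes, zero at the start; "ft_torque": the same for the moment, N m; "gripper_width": opening from 0.0 (shut) to 1.0 (fully open).
Only numpy, scipy, OpenCV 4.12 (cv2) and the standard library are available. Lean on these libraries where they do the work, as an engineer would, in place of code of your own. Each camera call takes 0.05 s, during which the arm holds its last target.

## Working session

There is one attempt and no reset: what is moved stays moved. The work goes in short steps, Python scripts to look and compute and a tool call to move; the robot and the scene stay as the last step left them, time stands still between calls to the robot, and variables do not carry over. Pictures are saved under pics/ and viewed, and the job is handed in when it is done.

Besides the shell and the picture viewer there is one more tool, called after "Request:" by a JSON object that holds its "method" and its "body", one argument or row to a line. step_arm: Moves the arm, as the interface text tells. Shifts and turns lie within -1 to 1; 1 stands for 0.1 m of shift or 2 rad of turn. Its arguments: {"type":"object","properties":{"rows":{"type":"array"}},"required":["rows"]}

```bash
mkdir -p pics; ls; cat > h.py <<'E'
from plant import *
import numpy as np, cv2
E
python3 - <<'E'
from h import *
s=state(); print(s)
for n in ("scene","top"):
    c=get_calibration(n); print(n,{k:(np.round(v,4).tolist() if k=='T' else v) for k,v in c.items()})
    f=grab_frame(n); cv2.imwrite(f'pics/{n}0.png',f[:,:,::-1])
E
```

```text
pics
{'time': 0.0, 'joint_pos': array([ 1.17897803e+00,  5.33765128e-02,  1.61431707e+00, -3.59071969e-05,
        1.47598685e+00, -1.18998613e-01]), 'joint_vel': array([-1.03269476e-03, -4.84763854e-04,  2.27722187e-03, -6.15170473e-04,
       -8.16491891e-04, -6.62232770e-05]), 'joint_efforts': array([ 2.65446060e-04, -3.93687379e+01, -3.70172846e+01, -6.22465927e-05,
        7.20426717e-03,  4.79014631e-06]), 'tool_pos': array([0.16814218, 0.60122209, 0.19253713]), 'tool_rot': array([-2.46437074e-04,  1.35985414e-01,  9.90710289e-01, -1.01453943e-03]), 'contact_force': array([-0.66283683, -0.06714065, -0.76309615]), 'ft_torque': array([0.04646993, 0.02868078, 0.00830328]), 'gripper_width': 1.001185262227348}
scene {'fov_y': 42.028183001884294, 'cx': 316.1679341725921, 'cy': 236.0772417948569, 'k1': 0.059245804533219246, 'T': [[-0.5672, -0.4673, 0.6782, -0.6137], [-0.8236, 0.3142, -0.4722, 0.7911], [0.0076, -0.8263, -0.5631, 0.9974], [0.0, 0.0, 0.0, 1.0]]}
top {'fov_y': 44.116703894645006, 'cx': 325.09939918290496, 'cy': 239.5086470038433, 'k1': -0.06684090039908104, 'T': [[0.0149, -0.9978, 0.0641, 0.409], [-0.9998, -0.0155, -0.0086, -0.0028], [0.0095, -0.064, -0.9979, 1.6065], [0.0, 0.0, 0.0, 1.0]]}
```

View pics/scene0.png

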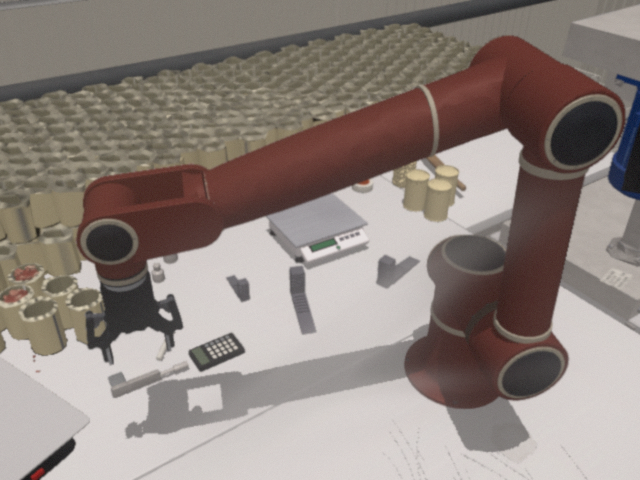

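View pics/top0.png

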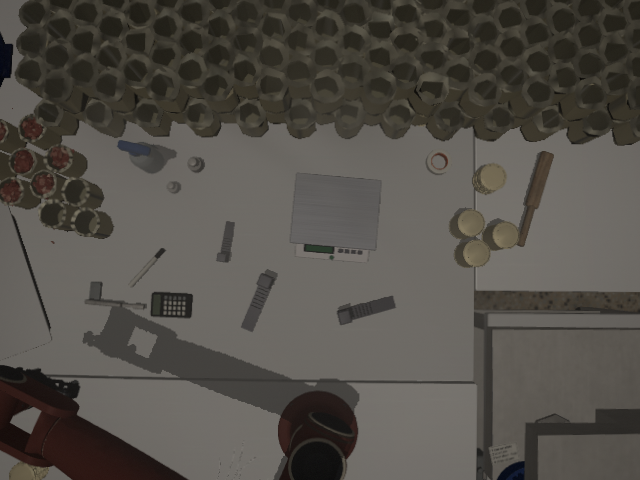

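```bash
cat >> h.py <<'E'
def ray(n,u,v):
    c=get_calibration(n); f=240/np.tan(np.radians(c['fov_y']/2))
    K=np.array([[f,0,c['cx']],[0,f,c['cy']],[0,0,1]])
    p=cv2.undistortPoints(np.array([[[u,v]]],float),K,np.array([c['k1'],0,0,0,0.]))[0,0]
    T=np.array(c['T']); d=T[:3,:3]@np.array([p[0],p[1],1]); return T[:3,3],d
def onplane(n,u,v,z):
    o,d=ray(n,u,v); return o+d*(z-o[2])/d[2]
def proj(n,P):
    c=get_calibration(n); f=240/np.tan(np.radians(c['fov_y']/2))
    T=np.linalg.inv(np.array(c['T'])); q=T[:3,:3]@np.array(P)+T[:3,3]
    a=q[:2]/q[2]; a=a*(1+c['k1']*(a@a)); return f*a+[c['cx'],c['cy']]
def two(uv1,uv2):
    o1,d1=ray('top',*uv1); o2,d2=ray('scene',*uv2)
    A=np.stack([d1,-d2],1); t=np.linalg.lstsq(A,o2-o1,rcond=None)[0]
    a=o1+d1*t[0]; b=o2+d2*t[1]; return (a+b)/2,np.linalg.norm(a-b)
E
python3 - <<'E'
from h import *
f=cv2.imread('pics/top0.png')
cv2.imwrite('pics/t1.png',cv2.convertScaleAbs(cv2.resize(f[155:335,200:400],None,fx=4,fy=3.3333,interpolation=cv2.INTER_CUBIC)[:600],alpha=1.4))
g=cv2.imread('pics/scene0.png')
cv2.imwrite('pics/s1.png',cv2.resize(g[180:340,215:435],None,fx=3.6,fy=3.6,interpolation=cv2.INTER_CUBIC))
E
```

```text
(no output)
```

View pics/t1.png

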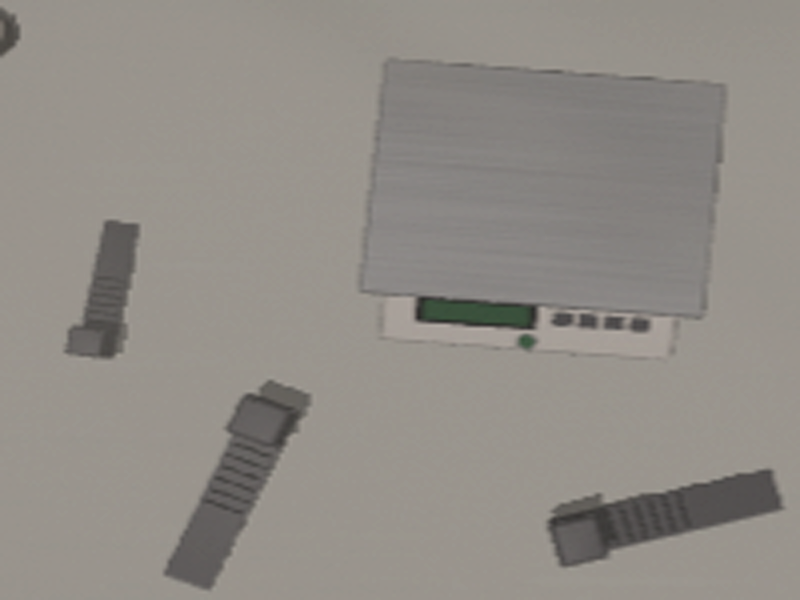

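View pics/s1.png

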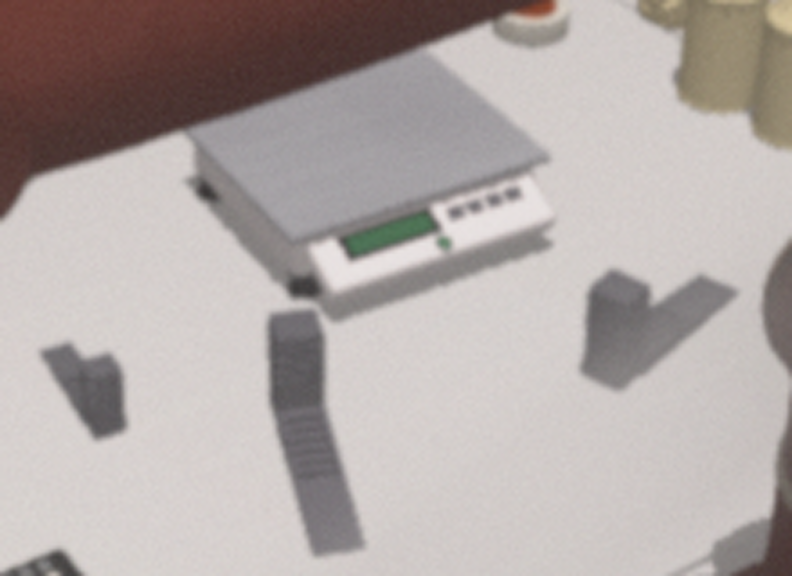

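```bash
python3 - <<'E'
from h import *
t=lambda a,b:(a/4-.375+200,b/3.3333-.35+155)
s=lambda a,b:(a/3.6+215-.36,b/3.6+180-.36)
TC=[(387,59),(725,85),(705,318),(360,292)]; SC=[(190,130),(430,52),(549,158),(297,240)]
ps=[]
for a,b,n in zip(TC,SC,['BL','BR','FR','FL']):
    p=onplane('top',*t(*a),.066); ps.append(p); print(n,p.round(4),[x if np.isscalar(x) else x.round(4) for x in two(t(*a),s(*b))])
ps=np.array(ps); c=ps.mean(0); ax=(ps[0]+ps[1]-ps[2]-ps[3]); yaw=np.arctan2(ax[1],ax[0]); 
ay=(ps[0]+ps[3]-ps[1]-ps[2]);print('c',c,np.linalg.norm(ax)/2,np.linalg.norm(ay)/2,yaw,np.arctan2(ay[1],ay[0])-np.pi/2)
y=(yaw+np.arctan2(ay[1],ay[0])-np.pi/2)/2
R=np.array([[np.cos(y),-np.sin(y)],[np.sin(y),np.cos(y)]])
for n,q in dict(FL=(-.074,.092),BR=(.074,-.092),FR=(-.074,-.092),BL=(.074,.092)).items(): print(n,(c[:2]+R@q).round(4))
# wedges: thin tip edge mid on z=0.001, grip top corners on z=.056
print('tip', [onplane('top',*t(*q),.001).round(4) for q in [(107,221),(139,225)]])
g=[onplane('top',*t(*q),.056) for q in [(68,330),(70,353),(110,355),(112,326)]]; print('grip',np.round(g,4),np.mean(g,0))
print('big tips',[onplane('top',*t(*q),.001).round(4) for q in [(166,575),(210,587),(773,470),(782,508)]])
print('griptop h',two(t(91,341),s(103,361)))
E
```

```text
BL [0.6836 0.062  0.066 ] [array([0.6835, 0.0596, 0.0551]), np.float64(0.006970416995279799)]
BR [ 0.6666 -0.1604  0.066 ] [array([ 0.6667, -0.1619,  0.061 ]), np.float64(0.0026141462684788333)]
FR [ 0.4825 -0.1488  0.066 ] [array([ 0.4845, -0.1471,  0.0611]), np.float64(0.005663569955521753)]
FL [0.4994 0.0762 0.066 ] [array([0.4994, 0.0761, 0.0639]), np.float64(0.0005029150549803081)]
c [ 0.58305234 -0.04273531  0.066     ] 0.18459803092737692 0.22435687946684751 -0.06975673488973305 -0.07553780737779259
FL [0.5159 0.0544]
BR [ 0.6502 -0.1399]
FR [ 0.5026 -0.1291]
BL [0.6635 0.0437]
tip [array([0.5587, 0.2529, 0.001 ]), array([0.5557, 0.231 , 0.001 ])]
grip [[0.4671 0.2676 0.056 ]
 [0.4491 0.2658 0.056 ]
 [0.4479 0.2395 0.056 ]
 [0.4707 0.2387 0.056 ]] [0.45870134 0.25289249 0.056     ]
big tips [array([0.2721, 0.2061, 0.001 ]), array([0.2629, 0.1763, 0.001 ]), array([ 0.3628, -0.2023,  0.001 ]), array([ 0.3321, -0.2087,  0.001 ])]
griptop h (array([0.45998766, 0.25405274, 0.05738647]), np.float64(0.004820472719910646))
```

Request:
{"method": "step_arm", "body": {
  "rows": [
    {"claw":1,"x":-0.1,"y":-0.1,"z":0},
    {"claw":1,"x":-0.22,"y":-0.2,"z":0},
    {"claw":1,"x":-0.34,"y":-0.31,"z":0},
    {"claw":1,"x":-0.47,"y":-0.42,"z":0},
    {"claw":1,"x":-0.6,"y":-0.54,"z":0},
    {"claw":1,"x":-0.73,"y":-0.65,"z":0},
    {"claw":1,"x":-0.86,"y":-0.77,"z":0},
    {"claw":1,"x":-1,"y":-0.89,"z":0}
  ]
}}

```text
schema error: expected keys claw, x, y, z, wx, wy, wz
```

Request:
{"method": "step_arm", "body": {
  "rows": [
    {"claw":1,"x":-0.12,"y":-0.11,"z":0},
    {"claw":1,"x":-0.25,"y":-0.22,"z":0},
    {"claw":1,"x":-0.37,"y":-0.33,"z":0},
    {"claw":1,"x":-0.5,"y":-0.45,"z":0},
    {"claw":1,"x":-0.62,"y":-0.55,"z":0},
    {"claw":1,"x":-0.75,"y":-0.67,"z":0},
    {"claw":1,"x":-0.87,"y":-0.78,"z":0},
    {"claw":1,"x":-1,"y":-0.89,"z":0}
  ]
}}

```text
schema error: expected keys claw, x, y, z, wx, wy, wz
```

Request:
{"method": "step_arm", "body": {
  "rows": [
    {"claw":1,"x":-0.12,"y":-0.11,"z":0},
    {"claw":1,"x":-0.25,"y":-0.22,"z":0},
    {"claw":1,"x":-0.37,"y":-0.33,"z":0},
    {"claw":1,"x":-0.5,"y":-0.45,"z":0},
    {"claw":1,"x":-0.62,"y":-0.55,"z":0},
    {"claw":1,"x":-0.75,"y":-0.67,"z":0},
    {"claw":1,"x":-0.87,"y":-0.78,"z":0},
    {"claw":1,"x":-1,"y":-0.89,"z":0}
  ]
}}

```text
schema error: expected keys claw, x, y, z, wx, wy, wz
```

Request:
{"method": "step_arm", "body": {
  "rows": [
    {"claw":1,"x":-0.12,"y":-0.11,"z":0.05},
    {"claw":1,"x":-0.25,"y":-0.22,"z":0.1},
    {"claw":1,"x":-0.37,"y":-0.33,"z":0.2},
    {"claw":1,"x":-0.5,"y":-0.45,"z":0.3},
    {"claw":1,"x":-0.62,"y":-0.55,"z":0.4},
    {"claw":1,"x":-0.75,"y":-0.67,"z":0.45},
    {"claw":1,"x":-0.85,"y":-0.78,"z":0.5},
    {"claw":1,"x":-0.93,"y":-0.85,"z":0.5}
  ]
}}

```text
schema error: expected keys claw, x, y, z, wx, wy, wz
```

Request:
{"method": "step_arm", "body": {
  "rows": [
    {"claw":1,"x":-0.1,"y":-0.1,"z":0,"wx":0,"wy":0,"wz":0},
    {"claw":1,"x":-0.22,"y":-0.2,"z":0,"wx":0,"wy":0,"wz":0},
    {"claw":1,"x":-0.34,"y":-0.31,"z":0,"wx":0,"wy":0,"wz":0},
    {"claw":1,"x":-0.47,"y":-0.42,"z":0,"wx":0,"wy":0,"wz":0},
    {"claw":1,"x":-0.6,"y":-0.54,"z":0,"wx":0,"wy":0,"wz":0},
    {"claw":1,"x":-0.73,"y":-0.65,"z":0,"wx":0,"wy":0,"wz":0},
    {"claw":1,"x":-0.86,"y":-0.77,"z":0,"wx":0,"wy":0,"wz":0},
    {"claw":1,"x":-1,"y":-0.89,"z":0,"wx":0,"wy":0,"wz":0}
  ]
}}

```text
time: 1.1
tool_pos: [0.2413, 0.4882, 0.1938]
tool_rot: [0.0, 0.136, 0.991, 0.0]
contact_force: [0.5, -0.4, -0.8]
gripper_width: -0.0
```

Request:
{"method": "step_arm", "body": {
  "rows": [
    {"claw":1,"x":-0.12,"y":-0.11,"z":0,"wx":0,"wy":0,"wz":0},
    {"claw":1,"x":-0.25,"y":-0.22,"z":0,"wx":0,"wy":0,"wz":0},
    {"claw":1,"x":-0.37,"y":-0.33,"z":0,"wx":0,"wy":0,"wz":0},
    {"claw":1,"x":-0.5,"y":-0.45,"z":0,"wx":0,"wy":0,"wz":0},
    {"claw":1,"x":-0.62,"y":-0.55,"z":0,"wx":0,"wy":0,"wz":0},
    {"claw":1,"x":-0.75,"y":-0.67,"z":0,"wx":0,"wy":0,"wz":0},
    {"claw":1,"x":-0.87,"y":-0.78,"z":0,"wx":0,"wy":0,"wz":0},
    {"claw":1,"x":-1,"y":-0.89,"z":0,"wx":0,"wy":0,"wz":0}
  ]
}}

```text
time: 2.1
tool_pos: [0.3136, 0.3756, 0.1938]
tool_rot: [0.0, 0.136, 0.991, 0.0]
contact_force: [-0.6, 0.0, -0.3]
gripper_width: 0.003
```

Request:
{"method": "step_arm", "body": {
  "rows": [
    {"claw":1,"x":-0.12,"y":-0.11,"z":0,"wx":0,"wy":0,"wz":0},
    {"claw":1,"x":-0.25,"y":-0.22,"z":0,"wx":0,"wy":0,"wz":0},
    {"claw":1,"x":-0.37,"y":-0.33,"z":0,"wx":0,"wy":0,"wz":0},
    {"claw":1,"x":-0.5,"y":-0.45,"z":0,"wx":0,"wy":0,"wz":0},
    {"claw":1,"x":-0.62,"y":-0.55,"z":0,"wx":0,"wy":0,"wz":0},
    {"claw":1,"x":-0.75,"y":-0.67,"z":0,"wx":0,"wy":0,"wz":0},
    {"claw":1,"x":-0.87,"y":-0.78,"z":0,"wx":0,"wy":0,"wz":0},
    {"claw":1,"x":-1,"y":-0.89,"z":0,"wx":0,"wy":0,"wz":0}
  ]
}}

```text
time: 3.1
tool_pos: [0.3859, 0.2631, 0.1938]
tool_rot: [-0.0, 0.136, 0.991, 0.0]
contact_force: [-0.2, 0.4, 0.4]
gripper_width: 0.004
```

Request:
{"method": "step_arm", "body": {
  "rows": [
    {"claw":1,"x":-0.12,"y":-0.11,"z":0.05,"wx":0,"wy":0,"wz":0},
    {"claw":1,"x":-0.25,"y":-0.22,"z":0.1,"wx":0,"wy":0,"wz":0},
    {"claw":1,"x":-0.37,"y":-0.33,"z":0.2,"wx":0,"wy":0,"wz":0},
    {"claw":1,"x":-0.5,"y":-0.45,"z":0.3,"wx":0,"wy":0,"wz":0},
    {"claw":1,"x":-0.62,"y":-0.55,"z":0.4,"wx":0,"wy":0,"wz":-0.03},
    {"claw":1,"x":-0.75,"y":-0.67,"z":0.45,"wx":0,"wy":0,"wz":-0.06},
    {"claw":1,"x":-0.87,"y":-0.78,"z":0.5,"wx":0,"wy":0,"wz":-0.1},
    {"claw":1,"x":-1,"y":-0.89,"z":0.5,"wx":0,"wy":0,"wz":-0.136}
  ]
}}

```text
time: 4.1
tool_pos: [0.4575, 0.1501, 0.1423]
tool_rot: [-0.001, -0.001, 1.0, -0.0]
contact_force: [0.4, 0.0, -1.2]
gripper_width: 0.003
```

Request:
{"method": "step_arm", "body": {
  "rows": [
    {"claw":1,"x":-0.1,"y":-0.15,"z":0,"wx":0,"wy":0,"wz":0},
    {"claw":1,"x":-0.2,"y":-0.3,"z":0,"wx":0,"wy":0,"wz":0},
    {"claw":1,"x":-0.3,"y":-0.5,"z":0.1,"wx":0,"wy":0,"wz":0},
    {"claw":1,"x":-0.4,"y":-0.7,"z":0.25,"wx":0,"wy":0,"wz":0},
    {"claw":1,"x":-0.5,"y":-0.85,"z":0.4,"wx":0,"wy":0,"wz":0},
    {"claw":1,"x":-0.59,"y":-0.97,"z":0.55,"wx":0,"wy":0,"wz":0},
    {"claw":1,"x":-0.59,"y":-0.97,"z":0.65,"wx":0,"wy":0,"wz":0},
    {"claw":1,"x":-0.59,"y":-0.97,"z":0.68,"wx":0,"wy":0,"wz":0}
  ]
}}

```text
time: 5.1
tool_pos: [0.5158, 0.0546, 0.0746]
tool_rot: [-0.001, 0.0, 1.0, 0.0]
contact_force: [-0.8, -0.7, -0.0]
gripper_width: -0.002
```

Request:
{"method": "step_arm", "body": {
  "rows": [
    {"claw":1,"x":0,"y":0,"z":0.01,"wx":0,"wy":0,"wz":0},
    {"claw":1,"x":0,"y":0,"z":0.02,"wx":0,"wy":0,"wz":0},
    {"claw":1,"x":0,"y":0,"z":0.03,"wx":0,"wy":0,"wz":0},
    {"claw":1,"x":0,"y":0,"z":0.04,"wx":0,"wy":0,"wz":0},
    {"claw":1,"x":0,"y":0,"z":0.045,"wx":0,"wy":0,"wz":0},
    {"claw":1,"x":0,"y":0,"z":0.05,"wx":0,"wy":0,"wz":0},
    {"claw":1,"x":0,"y":0,"z":0.055,"wx":0,"wy":0,"wz":0},
    {"claw":1,"x":0,"y":0,"z":0.06,"wx":0,"wy":0,"wz":0}
  ]
}}

```text
time: 6.1
tool_pos: [0.5166, 0.0542, 0.0698]
tool_rot: [-0.0, 0.0, 1.0, -0.0]
contact_force: [-0.2, -0.4, 0.4]
gripper_width: 0.001
```

Request:
{"method": "step_arm", "body": {
  "rows": [
    {"claw":1,"x":0,"y":0,"z":0.003,"wx":0,"wy":0,"wz":0},
    {"claw":1,"x":0,"y":0,"z":0.006,"wx":0,"wy":0,"wz":0},
    {"claw":1,"x":0,"y":0,"z":0.009,"wx":0,"wy":0,"wz":0},
    {"claw":1,"x":0,"y":0,"z":0.012,"wx":0,"wy":0,"wz":0},
    {"claw":1,"x":0,"y":0,"z":0.015,"wx":0,"wy":0,"wz":0},
    {"claw":1,"x":0,"y":0,"z":0.018,"wx":0,"wy":0,"wz":0},
    {"claw":1,"x":0,"y":0,"z":0.021,"wx":0,"wy":0,"wz":0},
    {"claw":1,"x":0,"y":0,"z":0.024,"wx":0,"wy":0,"wz":0}
  ]
}}

```text
time: 7.1
tool_pos: [0.5166, 0.0542, 0.0674]
tool_rot: [-0.0, 0.0, 1.0, -0.0]
contact_force: [-0.4, -1.4, -0.7]
gripper_width: -0.005
```

Request:
{"method": "step_arm", "body": {
  "rows": [
    {"claw":1,"x":0,"y":0,"z":0.003,"wx":0,"wy":0,"wz":0},
    {"claw":1,"x":0,"y":0,"z":0.006,"wx":0,"wy":0,"wz":0},
    {"claw":1,"x":0,"y":0,"z":0.009,"wx":0,"wy":0,"wz":0},
    {"claw":1,"x":0,"y":0,"z":0.012,"wx":0,"wy":0,"wz":0},
    {"claw":1,"x":0,"y":0,"z":0.015,"wx":0,"wy":0,"wz":0},
    {"claw":1,"x":0,"y":0,"z":0.018,"wx":0,"wy":0,"wz":0},
    {"claw":1,"x":0,"y":0,"z":0.02,"wx":0,"wy":0,"wz":0},
    {"claw":1,"x":0,"y":0,"z":0.02,"wx":0,"wy":0,"wz":0}
  ]
}}

```text
time: 8.1
tool_pos: [0.5166, 0.0542, 0.0654]
tool_rot: [-0.0, 0.0, 1.0, -0.0]
contact_force: [0.6, -0.7, 0.4]
gripper_width: 0.002
```

Request:
{"method": "step_arm", "body": {
  "rows": [
    {"claw":1,"x":0,"y":0,"z":0.003,"wx":0,"wy":0,"wz":0},
    {"claw":1,"x":0,"y":0,"z":0.006,"wx":0,"wy":0,"wz":0},
    {"claw":1,"x":0,"y":0,"z":0.009,"wx":0,"wy":0,"wz":0},
    {"claw":1,"x":0,"y":0,"z":0.012,"wx":0,"wy":0,"wz":0},
    {"claw":1,"x":0,"y":0,"z":0.015,"wx":0,"wy":0,"wz":0},
    {"claw":1,"x":0,"y":0,"z":0.018,"wx":0,"wy":0,"wz":0},
    {"claw":1,"x":0,"y":0,"z":0.02,"wx":0,"wy":0,"wz":0},
    {"claw":1,"x":0,"y":0,"z":0.02,"wx":0,"wy":0,"wz":0}
  ]
}}

```text
time: 9.1
tool_pos: [0.5166, 0.0542, 0.0634]
tool_rot: [-0.0, 0.0, 1.0, 0.0]
contact_force: [0.4, -0.3, 0.3]
gripper_width: -0.0
```

Request:
{"method": "step_arm", "body": {
  "rows": [
    {"claw":1,"x":0,"y":0,"z":0.003,"wx":0,"wy":0,"wz":0},
    {"claw":1,"x":0,"y":0,"z":0.006,"wx":0,"wy":0,"wz":0},
    {"claw":1,"x":0,"y":0,"z":0.009,"wx":0,"wy":0,"wz":0},
    {"claw":1,"x":0,"y":0,"z":0.012,"wx":0,"wy":0,"wz":0},
    {"claw":1,"x":0,"y":0,"z":0.015,"wx":0,"wy":0,"wz":0},
    {"claw":1,"x":0,"y":0,"z":0.018,"wx":0,"wy":0,"wz":0},
    {"claw":1,"x":0,"y":0,"z":0.02,"wx":0,"wy":0,"wz":0},
    {"claw":1,"x":0,"y":0,"z":0.02,"wx":0,"wy":0,"wz":0}
  ]
}}

```text
time: 10.1
tool_pos: [0.5166, 0.0542, 0.0614]
tool_rot: [-0.0, 0.0, 1.0, -0.0]
contact_force: [0.2, 0.3, -0.6]
gripper_width: -0.003
```

```bash
python3 - <<'E'
from h import *
g=grab_frame('scene')[:,:,::-1]
cv2.imwrite('pics/s2.png',cv2.resize(g[150:300,220:420],None,fx=4,fy=4,interpolation=cv2.INTER_CUBIC))
s=state();print(s['tool_pos'],s['contact_force'])
E
```

```text
[0.51657945 0.05422307 0.06138343] [0.17080565 0.53793788 0.48124299]
```

View pics/s2.png

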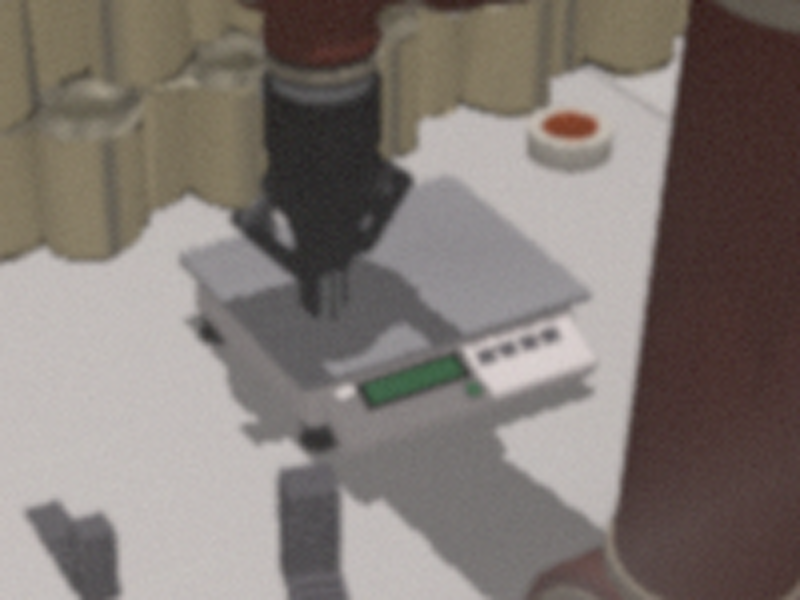

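Request:
{"method": "step_arm", "body": {
  "rows": [
    {"claw":1,"x":0,"y":0,"z":0.003,"wx":0,"wy":0,"wz":0},
    {"claw":1,"x":0,"y":0,"z":0.006,"wx":0,"wy":0,"wz":0},
    {"claw":1,"x":0,"y":0,"z":0.009,"wx":0,"wy":0,"wz":0},
    {"claw":1,"x":0,"y":0,"z":0.012,"wx":0,"wy":0,"wz":0},
    {"claw":1,"x":0,"y":0,"z":0.015,"wx":0,"wy":0,"wz":0},
    {"claw":1,"x":0,"y":0,"z":0.018,"wx":0,"wy":0,"wz":0},
    {"claw":1,"x":0,"y":0,"z":0.02,"wx":0,"wy":0,"wz":0},
    {"claw":1,"x":0,"y":0,"z":0.02,"wx":0,"wy":0,"wz":0}
  ]
}}

```text
time: 11.15
tool_pos: [0.5166, 0.0542, 0.0594]
tool_rot: [-0.0, 0.0, 1.0, -0.0]
contact_force: [-0.5, 0.2, 0.5]
gripper_width: 0.002
```

```bash
python3 - <<'E'
from h import *
g=grab_frame('scene')[:,:,::-1]
p=state()['tool_pos']
for dz in (0,.01): print(dz,(proj('scene',p+[0,0,dz])-[260,180])*8)
print((proj('scene',[.5159,.0544,.062])-[260,180])*8)
cv2.imwrite('pics/s3.png',cv2.resize(g[180:255,260:360],None,fx=8,fy=8,interpolation=cv2.INTER_CUBIC))
print(state()['contact_force'],state()['ft_torque'])
E
```

```text
0 [323.74918092 495.05027643]
0.01 [323.54933444 469.98002124]
[324.41362237 489.78276837]
[0.6982837  0.9260883  0.09720016] [-0.01208771 -0.03921861 -0.02496476]
```

View pics/s3.png

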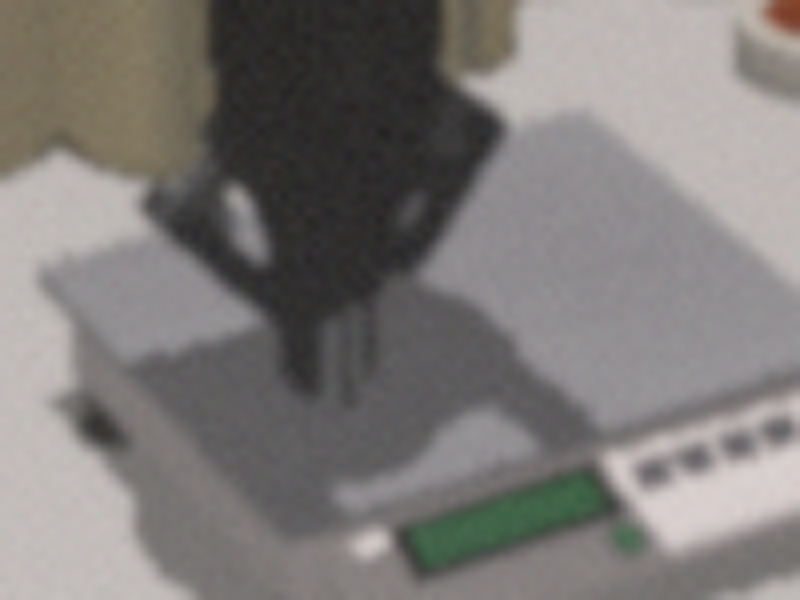

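```bash
python3 - <<'E'
from h import *
g=grab_frame('top')[:,:,::-1]
p=state()['tool_pos'];print(p)
for dz in (0,.04,.1,.2): print(dz,(proj('top',p+[0,0,dz])-[270,150])*5, proj('scene',p+[0,0,dz]))
print(proj('scene',[.168,.602,.194]),proj('scene',[.168,.602,.234]))
cv2.imwrite('pics/t3.png',cv2.convertScaleAbs(cv2.resize(g[150:270,270:410],None,fx=5,fy=5,interpolation=cv2.INTER_CUBIC),alpha=1.5))
E
```

```text
[0.51658273 0.05421929 0.05940674]
0 [141.40092025 429.94306462] [300.4726154  241.88865809]
0.04 [138.6059857  424.45862616] [300.3714162  229.22278405]
0.1 [134.12540823 415.6661916 ] [300.21268745 209.54688019]
0.2 [125.77592968 399.28066843] [299.92783221 174.79545475]
[143.72148423 376.48068574] [140.28562315 359.60960078]
```

View pics/t3.png

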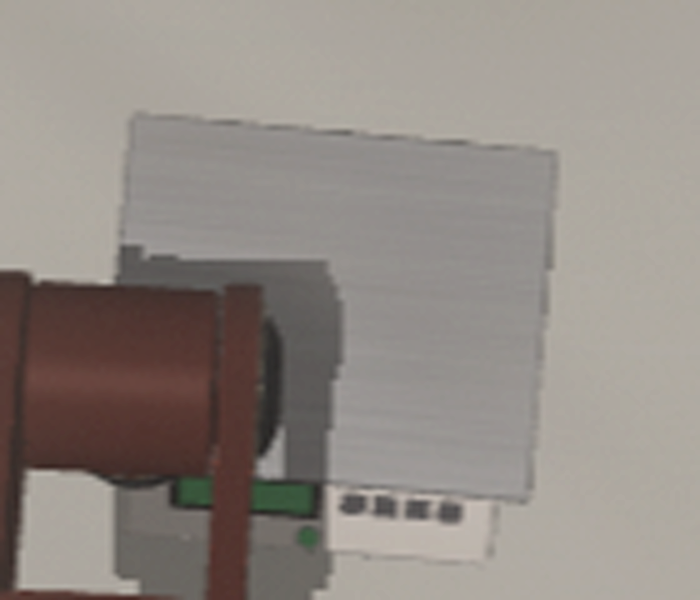

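```bash
python3 - <<'E'
from h import *
g=cv2.imread('pics/scene0.png')
from scipy.spatial.transform import Rotation as R
q=np.array([0,.136,.9907,0]); r=R.from_quat([q[1],q[2],q[3],q[0]])
p=np.array([.168,.602,.194])
for y in (-.0425,0,.0425):
  for z in (-.013,-.05): print(y,z,(proj('scene',p+r.apply([0,y,z]))-[70,250])*5)
cv2.imwrite('pics/s0z.png',cv2.resize(g[250:370,70:220],None,fx=5,fy=5,interpolation=cv2.INTER_CUBIC))
E
```

```text
-0.0425 -0.013 [491.0527705  575.22617999]
-0.0425 -0.05 [477.61567752 496.67302923]
0 -0.013 [363.1103424  605.36432422]
0 -0.05 [347.00763253 526.41157606]
0.0425 -0.013 [231.77296521 636.39794259]
0.0425 -0.05 [212.86212709 557.03920731]
```

View pics/s0z.png

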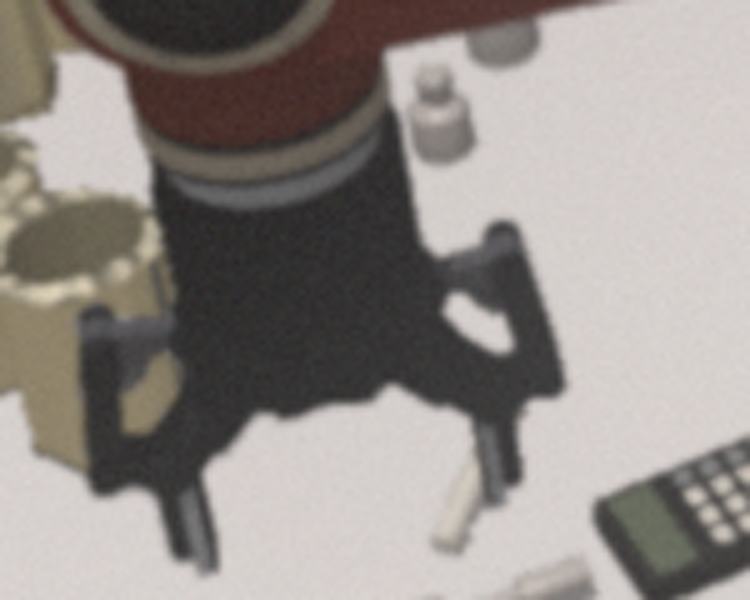

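```bash
python3 - <<'E'
from h import *
g=cv2.imread('pics/top0.png')
from scipy.spatial.transform import Rotation as R
r=R.from_quat([.136,.9907,0,0]); p=np.array([.168,.602,.194])
for y in (-.0425,.0425):
  for z in (-.013,-.05): print(y,z,proj('top',p+r.apply([0,y,z])),(proj('top',p+r.apply([0,y,z]))-[0,340])*5)
cv2.imwrite('pics/t0z.png',cv2.convertScaleAbs(cv2.resize(g[340:460,0:150],None,fx=5,fy=5,interpolation=cv2.INTER_CUBIC),alpha=2))
E
```

```text
-0.0425 -0.013 [ 78.91928003 380.51842312] [394.59640016 202.59211559]
-0.0425 -0.05 [ 72.49115376 383.25792234] [362.45576879 216.28961169]
0.0425 -0.013 [ 45.39685378 369.82334326] [226.98426889 149.11671632]
0.0425 -0.05 [ 38.12687472 372.25522348] [190.63437361 161.27611739]
```

View pics/t0z.png

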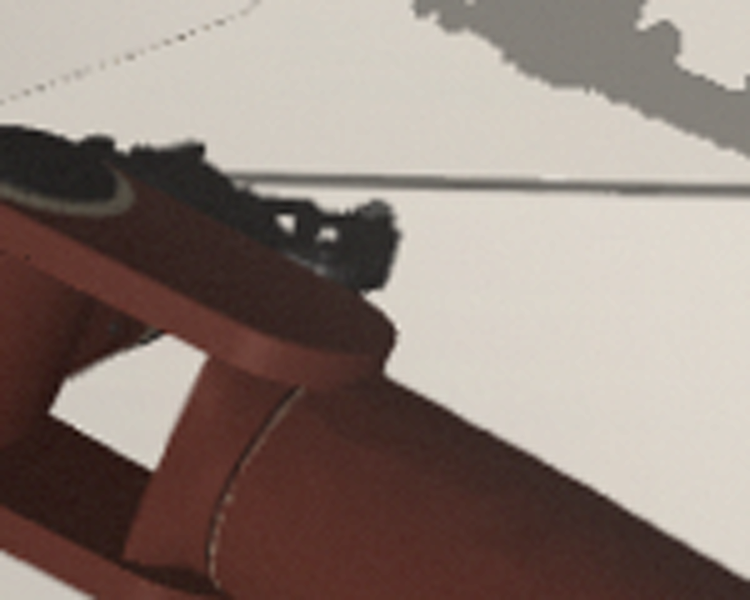

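Request:
{"method": "step_arm", "body": {
  "rows": [
    {"claw":1,"x":0,"y":0,"z":0.04,"wx":0,"wy":0,"wz":0},
    {"claw":1,"x":0,"y":0,"z":0.08,"wx":0,"wy":0,"wz":0},
    {"claw":1,"x":0,"y":0,"z":0.12,"wx":0,"wy":0,"wz":0},
    {"claw":1,"x":0,"y":0,"z":0.15,"wx":0,"wy":0,"wz":0},
    {"claw":1,"x":0,"y":0,"z":0.17,"wx":0,"wy":0,"wz":0},
    {"claw":1,"x":0,"y":0,"z":0.18,"wx":0,"wy":0,"wz":0},
    {"claw":1,"x":0,"y":0,"z":0.19,"wx":0,"wy":0,"wz":0},
    {"claw":1,"x":0,"y":0,"z":0.2,"wx":0,"wy":0,"wz":0}
  ]
}}

```text
time: 12.25
tool_pos: [0.5167, 0.0542, 0.0395]
tool_rot: [0.0, 0.0, 1.0, -0.0]
contact_force: [0.7, 1.1, -0.5]
gripper_width: 0.001
```

```bash
python3 - <<'E'
from h import *
g=grab_frame('scene')[:,:,::-1]
p=state()['tool_pos']; print(p,state()['contact_force'],state()['ft_torque'])
for dz in (0,.03,.04): print(dz,(proj('scene',p+[0,0,dz])-[260,180])*8)
cv2.imwrite('pics/s4.png',cv2.resize(g[180:255,260:360],None,fx=8,fy=8,interpolation=cv2.INTER_CUBIC))
E
```

```text
[0.51658043 0.05420425 0.03931577] [-0.190237   -0.29397247 -0.05603482] [0.00747368 0.02610022 0.00613137]
0 [324.21881361 544.95218096]
0.03 [323.62525119 470.25651318]
0.04 [323.42391767 445.01487121]
```

View pics/s4.png

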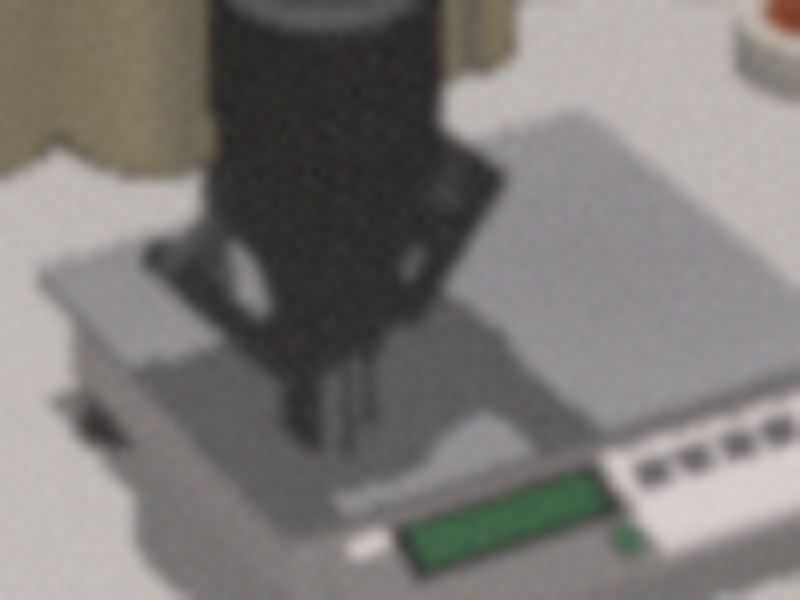

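Request:
{"method": "step_arm", "body": {
  "rows": [
    {"claw":1,"x":0,"y":0,"z":0.02,"wx":0,"wy":0,"wz":0},
    {"claw":1,"x":0,"y":0,"z":0.04,"wx":0,"wy":0,"wz":0},
    {"claw":1,"x":0,"y":0,"z":0.05,"wx":0,"wy":0,"wz":0},
    {"claw":1,"x":0,"y":0,"z":0.06,"wx":0,"wy":0,"wz":0},
    {"claw":1,"x":0,"y":0,"z":0.065,"wx":0,"wy":0,"wz":0},
    {"claw":1,"x":0,"y":0,"z":0.07,"wx":0,"wy":0,"wz":0},
    {"claw":1,"x":0,"y":0,"z":0.075,"wx":0,"wy":0,"wz":0},
    {"claw":1,"x":0,"y":0,"z":0.08,"wx":0,"wy":0,"wz":0}
  ]
}}

```text
time: 13.3
tool_pos: [0.5166, 0.0542, 0.0314]
tool_rot: [0.0, 0.0, 1.0, 0.0]
contact_force: [-0.7, 0.3, 0.2]
gripper_width: 0.002
```

Request:
{"method": "step_arm", "body": {
  "rows": [
    {"claw":1,"x":0,"y":0,"z":0.004,"wx":0,"wy":0,"wz":0},
    {"claw":1,"x":0,"y":0,"z":0.008,"wx":0,"wy":0,"wz":0},
    {"claw":1,"x":0,"y":0,"z":0.012,"wx":0,"wy":0,"wz":0},
    {"claw":1,"x":0,"y":0,"z":0.015,"wx":0,"wy":0,"wz":0},
    {"claw":1,"x":0,"y":0,"z":0.018,"wx":0,"wy":0,"wz":0},
    {"claw":1,"x":0,"y":0,"z":0.021,"wx":0,"wy":0,"wz":0},
    {"claw":1,"x":0,"y":0,"z":0.024,"wx":0,"wy":0,"wz":0},
    {"claw":1,"x":0,"y":0,"z":0.025,"wx":0,"wy":0,"wz":0}
  ]
}}

```text
time: 14.3
tool_pos: [0.5166, 0.0542, 0.0289]
tool_rot: [-0.0, 0.0, 1.0, 0.0]
contact_force: [0.0, -0.4, -0.9]
gripper_width: -0.0
```

Request:
{"method": "step_arm", "body": {
  "rows": [
    {"claw":1,"x":0,"y":0,"z":0.003,"wx":0,"wy":0,"wz":0},
    {"claw":1,"x":0,"y":0,"z":0.006,"wx":0,"wy":0,"wz":0},
    {"claw":1,"x":0,"y":0,"z":0.009,"wx":0,"wy":0,"wz":0},
    {"claw":1,"x":0,"y":0,"z":0.012,"wx":0,"wy":0,"wz":0},
    {"claw":1,"x":0,"y":0,"z":0.015,"wx":0,"wy":0,"wz":0},
    {"claw":1,"x":0,"y":0,"z":0.018,"wx":0,"wy":0,"wz":0},
    {"claw":1,"x":0,"y":0,"z":0.02,"wx":0,"wy":0,"wz":0},
    {"claw":1,"x":0,"y":0,"z":0.02,"wx":0,"wy":0,"wz":0}
  ]
}}

```text
time: 15.3
tool_pos: [0.5166, 0.0543, 0.0272]
tool_rot: [-0.0, 0.0, 1.0, 0.0]
contact_force: [-1.3, 1.0, 4.2]
gripper_width: 0.002
```

Request:
{"method": "step_arm", "body": {
  "rows": [
    {"claw":1,"x":0,"y":0,"z":0.001,"wx":0,"wy":0,"wz":0},
    {"claw":1,"x":0,"y":0,"z":0.002,"wx":0,"wy":0,"wz":0},
    {"claw":1,"x":0,"y":0,"z":0.003,"wx":0,"wy":0,"wz":0},
    {"claw":1,"x":0,"y":0,"z":0.004,"wx":0,"wy":0,"wz":0},
    {"claw":1,"x":0,"y":0,"z":0.005,"wx":0,"wy":0,"wz":0},
    {"claw":1,"x":0,"y":0,"z":0.006,"wx":0,"wy":0,"wz":0},
    {"claw":1,"x":0,"y":0,"z":0.006,"wx":0,"wy":0,"wz":0},
    {"claw":1,"x":0,"y":0,"z":0.006,"wx":0,"wy":0,"wz":0}
  ]
}}

```text
time: 16.3
tool_pos: [0.5166, 0.0543, 0.0271]
tool_rot: [-0.0, 0.0, 1.0, 0.0]
contact_force: [-4.3, 0.2, 7.9]
gripper_width: -0.002
```

Request:
{"method": "step_arm", "body": {
  "rows": [
    {"claw":1,"x":0,"y":0,"z":-0.15,"wx":0,"wy":0,"wz":0},
    {"claw":1,"x":-0.05,"y":-0.1,"z":-0.25,"wx":0,"wy":0,"wz":0},
    {"claw":1,"x":-0.15,"y":-0.25,"z":-0.25,"wx":0,"wy":0,"wz":0},
    {"claw":1,"x":-0.25,"y":-0.4,"z":-0.25,"wx":0,"wy":0,"wz":0},
    {"claw":1,"x":-0.35,"y":-0.55,"z":-0.25,"wx":0,"wy":0,"wz":0},
    {"claw":1,"x":-0.45,"y":-0.7,"z":-0.25,"wx":0,"wy":0,"wz":0},
    {"claw":1,"x":-0.55,"y":-0.85,"z":-0.25,"wx":0,"wy":0,"wz":0},
    {"claw":1,"x":-0.67,"y":-1,"z":-0.25,"wx":0,"wy":0,"wz":0}
  ]
}}

```text
time: 17.3
tool_pos: [0.5841, -0.0469, 0.0511]
tool_rot: [-0.0, 0.0, 1.0, 0.0]
contact_force: [0.7, -0.0, -0.7]
gripper_width: -0.001
```

Request:
{"method": "step_arm", "body": {
  "rows": [
    {"claw":1,"x":-0.15,"y":-0.2,"z":0,"wx":0,"wy":0,"wz":0},
    {"claw":1,"x":-0.3,"y":-0.4,"z":0,"wx":0,"wy":0,"wz":0},
    {"claw":1,"x":-0.4,"y":-0.6,"z":0,"wx":0,"wy":0,"wz":0},
    {"claw":1,"x":-0.5,"y":-0.75,"z":0,"wx":0,"wy":0,"wz":0},
    {"claw":1,"x":-0.6,"y":-0.87,"z":0,"wx":0,"wy":0,"wz":0},
    {"claw":1,"x":-0.67,"y":-0.94,"z":0.04,"wx":0,"wy":0,"wz":0},
    {"claw":1,"x":-0.67,"y":-0.94,"z":0.08,"wx":0,"wy":0,"wz":0},
    {"claw":1,"x":-0.67,"y":-0.94,"z":0.1,"wx":0,"wy":0,"wz":0}
  ]
}}

```text
time: 18.3
tool_pos: [0.6498, -0.1393, 0.0405]
tool_rot: [-0.001, 0.0, 1.0, 0.0]
contact_force: [0.6, -0.3, -0.6]
gripper_width: 0.003
```

Request:
{"method": "step_arm", "body": {
  "rows": [
    {"claw":1,"x":0,"y":0,"z":0.02,"wx":0,"wy":0,"wz":0},
    {"claw":1,"x":0,"y":0,"z":0.035,"wx":0,"wy":0,"wz":0},
    {"claw":1,"x":0,"y":0,"z":0.05,"wx":0,"wy":0,"wz":0},
    {"claw":1,"x":0,"y":0,"z":0.06,"wx":0,"wy":0,"wz":0},
    {"claw":1,"x":0,"y":0,"z":0.07,"wx":0,"wy":0,"wz":0},
    {"claw":1,"x":0,"y":0,"z":0.08,"wx":0,"wy":0,"wz":0},
    {"claw":1,"x":0,"y":0,"z":0.09,"wx":0,"wy":0,"wz":0},
    {"claw":1,"x":0,"y":0,"z":0.095,"wx":0,"wy":0,"wz":0}
  ]
}}

```text
time: 19.3
tool_pos: [0.6504, -0.1399, 0.0317]
tool_rot: [-0.0, 0.0, 1.0, 0.0]
contact_force: [-0.6, -0.4, -0.8]
gripper_width: -0.002
```

Request:
{"method": "step_arm", "body": {
  "rows": [
    {"claw":1,"x":0,"y":0,"z":0.004,"wx":0,"wy":0,"wz":0},
    {"claw":1,"x":0,"y":0,"z":0.008,"wx":0,"wy":0,"wz":0},
    {"claw":1,"x":0,"y":0,"z":0.012,"wx":0,"wy":0,"wz":0},
    {"claw":1,"x":0,"y":0,"z":0.016,"wx":0,"wy":0,"wz":0},
    {"claw":1,"x":0,"y":0,"z":0.019,"wx":0,"wy":0,"wz":0},
    {"claw":1,"x":0,"y":0,"z":0.022,"wx":0,"wy":0,"wz":0},
    {"claw":1,"x":0,"y":0,"z":0.025,"wx":0,"wy":0,"wz":0},
    {"claw":1,"x":0,"y":0,"z":0.028,"wx":0,"wy":0,"wz":0}
  ]
}}

```text
time: 20.3
tool_pos: [0.6505, -0.1399, 0.029]
tool_rot: [0.0, 0.0, 1.0, -0.0]
contact_force: [0.2, -0.6, 0.4]
gripper_width: -0.005
```

Request:
{"method": "step_arm", "body": {
  "rows": [
    {"claw":1,"x":0,"y":0,"z":0.004,"wx":0,"wy":0,"wz":0},
    {"claw":1,"x":0,"y":0,"z":0.008,"wx":0,"wy":0,"wz":0},
    {"claw":1,"x":0,"y":0,"z":0.012,"wx":0,"wy":0,"wz":0},
    {"claw":1,"x":0,"y":0,"z":0.016,"wx":0,"wy":0,"wz":0},
    {"claw":1,"x":0,"y":0,"z":0.02,"wx":0,"wy":0,"wz":0},
    {"claw":1,"x":0,"y":0,"z":0.024,"wx":0,"wy":0,"wz":0},
    {"claw":1,"x":0,"y":0,"z":0.028,"wx":0,"wy":0,"wz":0},
    {"claw":1,"x":0,"y":0,"z":0.028,"wx":0,"wy":0,"wz":0}
  ]
}}

```text
time: 21.3
tool_pos: [0.6505, -0.14, 0.0262]
tool_rot: [0.0, 0.0, 1.0, -0.0]
contact_force: [0.6, 1.4, -0.5]
gripper_width: -0.001
```

Request:
{"method": "step_arm", "body": {
  "rows": [
    {"claw":1,"x":0,"y":0,"z":0.004,"wx":0,"wy":0,"wz":0},
    {"claw":1,"x":0,"y":0,"z":0.008,"wx":0,"wy":0,"wz":0},
    {"claw":1,"x":0,"y":0,"z":0.012,"wx":0,"wy":0,"wz":0},
    {"claw":1,"x":0,"y":0,"z":0.016,"wx":0,"wy":0,"wz":0},
    {"claw":1,"x":0,"y":0,"z":0.02,"wx":0,"wy":0,"wz":0},
    {"claw":1,"x":0,"y":0,"z":0.024,"wx":0,"wy":0,"wz":0},
    {"claw":1,"x":0,"y":0,"z":0.027,"wx":0,"wy":0,"wz":0},
    {"claw":1,"x":0,"y":0,"z":0.028,"wx":0,"wy":0,"wz":0}
  ]
}}

```text
time: 22.3
tool_pos: [0.6506, -0.14, 0.0242]
tool_rot: [0.0, 0.0, 1.0, -0.0]
contact_force: [-1.4, 0.3, 5.5]
gripper_width: -0.004
```

Request:
{"method": "step_arm", "body": {
  "rows": [
    {"claw":1,"x":0,"y":0,"z":0.003,"wx":0,"wy":0,"wz":0},
    {"claw":1,"x":0,"y":0,"z":0.004,"wx":0,"wy":0,"wz":0},
    {"claw":1,"x":0,"y":0,"z":0.004,"wx":0,"wy":0,"wz":0},
    {"claw":1,"x":0,"y":0,"z":-0.1,"wx":0,"wy":0,"wz":0},
    {"claw":1,"x":0.1,"y":0,"z":-0.2,"wx":0,"wy":0,"wz":0},
    {"claw":1,"x":0.3,"y":0.05,"z":-0.2,"wx":0,"wy":0,"wz":0},
    {"claw":1,"x":0.5,"y":0.05,"z":-0.2,"wx":0,"wy":0,"wz":0},
    {"claw":1,"x":0.7,"y":0.11,"z":-0.2,"wx":0,"wy":0,"wz":0}
  ]
}}

```text
time: 23.3
tool_pos: [0.5793, -0.1289, 0.0437]
tool_rot: [0.0, 0.001, 1.0, -0.0]
contact_force: [0.4, 0.6, 0.0]
gripper_width: -0.0
```

Request:
{"method": "step_arm", "body": {
  "rows": [
    {"claw":1,"x":0.2,"y":0,"z":0,"wx":0,"wy":0,"wz":0},
    {"claw":1,"x":0.4,"y":0,"z":0,"wx":0,"wy":0,"wz":0},
    {"claw":1,"x":0.6,"y":0,"z":0,"wx":0,"wy":0,"wz":0},
    {"claw":1,"x":0.78,"y":0,"z":0.04,"wx":0,"wy":0,"wz":0},
    {"claw":1,"x":0.78,"y":0,"z":0.08,"wx":0,"wy":0,"wz":0},
    {"claw":1,"x":0.78,"y":0,"z":0.11,"wx":0,"wy":0,"wz":0},
    {"claw":1,"x":0.78,"y":0,"z":0.13,"wx":0,"wy":0,"wz":0},
    {"claw":1,"x":0.78,"y":0,"z":0.14,"wx":0,"wy":0,"wz":0}
  ]
}}

```text
time: 24.3
tool_pos: [0.5028, -0.1288, 0.0293]
tool_rot: [-0.0, 0.0, 1.0, 0.0]
contact_force: [0.7, 0.7, -1.4]
gripper_width: 0.004
```

Request:
{"method": "step_arm", "body": {
  "rows": [
    {"claw":1,"x":0,"y":0,"z":0.005,"wx":0,"wy":0,"wz":0},
    {"claw":1,"x":0,"y":0,"z":0.01,"wx":0,"wy":0,"wz":0},
    {"claw":1,"x":0,"y":0,"z":0.015,"wx":0,"wy":0,"wz":0},
    {"claw":1,"x":0,"y":0,"z":0.02,"wx":0,"wy":0,"wz":0},
    {"claw":1,"x":0,"y":0,"z":0.025,"wx":0,"wy":0,"wz":0},
    {"claw":1,"x":0,"y":0,"z":0.029,"wx":0,"wy":0,"wz":0},
    {"claw":1,"x":0,"y":0,"z":0.031,"wx":0,"wy":0,"wz":0},
    {"claw":1,"x":0,"y":0,"z":0.031,"wx":0,"wy":0,"wz":0}
  ]
}}

```text
time: 25.3
tool_pos: [0.5028, -0.1291, 0.0269]
tool_rot: [0.0, 0.0, 1.0, -0.0]
contact_force: [-0.7, -0.4, 3.6]
gripper_width: 0.002
```

Request:
{"method": "step_arm", "body": {
  "rows": [
    {"claw":1,"x":0,"y":0,"z":0.003,"wx":0,"wy":0,"wz":0},
    {"claw":1,"x":0,"y":0,"z":0.006,"wx":0,"wy":0,"wz":0},
    {"claw":1,"x":0,"y":0,"z":0.006,"wx":0,"wy":0,"wz":0},
    {"claw":1,"x":0,"y":0,"z":0.006,"wx":0,"wy":0,"wz":0},
    {"claw":1,"x":0,"y":0,"z":0.006,"wx":0,"wy":0,"wz":0},
    {"claw":1,"x":0,"y":0,"z":0.006,"wx":0,"wy":0,"wz":0},
    {"claw":1,"x":0,"y":0,"z":0.006,"wx":0,"wy":0,"wz":0},
    {"claw":1,"x":0,"y":0,"z":0.006,"wx":0,"wy":0,"wz":0}
  ]
}}

```text
time: 26.3
tool_pos: [0.5032, -0.1294, 0.0268]
tool_rot: [0.001, 0.0, 1.0, -0.001]
contact_force: [-1.7, -0.3, 6.4]
gripper_width: 0.003
```

Request:
{"method": "step_arm", "body": {
  "rows": [
    {"claw":1,"x":0,"y":0,"z":-0.12,"wx":0,"wy":0,"wz":0},
    {"claw":1,"x":-0.1,"y":0.1,"z":-0.2,"wx":0,"wy":0,"wz":0},
    {"claw":1,"x":-0.25,"y":0.25,"z":-0.2,"wx":0,"wy":0,"wz":0},
    {"claw":1,"x":-0.4,"y":0.4,"z":-0.2,"wx":0,"wy":0,"wz":0},
    {"claw":1,"x":-0.55,"y":0.55,"z":-0.2,"wx":0,"wy":0,"wz":0},
    {"claw":1,"x":-0.7,"y":0.7,"z":-0.2,"wx":0,"wy":0,"wz":0},
    {"claw":1,"x":-0.85,"y":0.85,"z":-0.2,"wx":0,"wy":0,"wz":0},
    {"claw":1,"x":-1,"y":1,"z":-0.2,"wx":0,"wy":0,"wz":0}
  ]
}}

```text
time: 27.3
tool_pos: [0.6035, -0.0277, 0.0456]
tool_rot: [-0.0, 0.0, 1.0, 0.0]
contact_force: [0.1, -0.4, -0.8]
gripper_width: 0.001
```

Request:
{"method": "step_arm", "body": {
  "rows": [
    {"claw":1,"x":-0.15,"y":0.2,"z":0,"wx":0,"wy":0,"wz":0},
    {"claw":1,"x":-0.3,"y":0.4,"z":0,"wx":0,"wy":0,"wz":0},
    {"claw":1,"x":-0.45,"y":0.6,"z":0.03,"wx":0,"wy":0,"wz":0},
    {"claw":1,"x":-0.61,"y":0.73,"z":0.07,"wx":0,"wy":0,"wz":0},
    {"claw":1,"x":-0.61,"y":0.73,"z":0.11,"wx":0,"wy":0,"wz":0},
    {"claw":1,"x":-0.61,"y":0.73,"z":0.14,"wx":0,"wy":0,"wz":0},
    {"claw":1,"x":-0.61,"y":0.73,"z":0.16,"wx":0,"wy":0,"wz":0},
    {"claw":1,"x":-0.61,"y":0.73,"z":0.16,"wx":0,"wy":0,"wz":0}
  ]
}}

```text
time: 28.3
tool_pos: [0.6631, 0.0437, 0.0295]
tool_rot: [-0.0, 0.001, 1.0, -0.0]
contact_force: [0.4, -0.3, -0.2]
gripper_width: -0.001
```

Request:
{"method": "step_arm", "body": {
  "rows": [
    {"claw":1,"x":0,"y":0,"z":0.007,"wx":0,"wy":0,"wz":0},
    {"claw":1,"x":0,"y":0,"z":0.014,"wx":0,"wy":0,"wz":0},
    {"claw":1,"x":0,"y":0,"z":0.02,"wx":0,"wy":0,"wz":0},
    {"claw":1,"x":0,"y":0,"z":0.026,"wx":0,"wy":0,"wz":0},
    {"claw":1,"x":0,"y":0,"z":0.032,"wx":0,"wy":0,"wz":0},
    {"claw":1,"x":0,"y":0,"z":0.038,"wx":0,"wy":0,"wz":0},
    {"claw":1,"x":0,"y":0,"z":0.038,"wx":0,"wy":0,"wz":0},
    {"claw":1,"x":0,"y":0,"z":0.038,"wx":0,"wy":0,"wz":0}
  ]
}}

```text
time: 29.3
tool_pos: [0.6641, 0.0438, 0.0269]
tool_rot: [0.0, 0.0, 1.0, -0.0]
contact_force: [-1.7, -1.4, 5.5]
gripper_width: -0.003
```

```bash
cat >> h.py <<'E'
def mv(p0,a,p1,a1):
    d=np.array(p1)-p0; s,c=np.sin(a),np.cos(a)
    return np.round([(-d[0]*s+d[1]*c)*10,(d[0]*c+d[1]*s)*10,-d[2]*10,(a-a1)/2],3)
E
python3 - <<'E'
from h import *
for n,u,v,z in [('ring',437,161,.02),('canA',470,222,.107),('canB',475,252,.107),('canC',503,235,.107),('canD',490,178,.107)]:
    print(n,onplane('top',u,v,z).round(3))
p0=np.array([.6633,.0438,.0259]); P=np.array([.459,.253,.08])
import math
# leg plan
a=math.pi/2
print(mv(p0,a,P,-1.68))
E
```

```text
ring [ 0.73  -0.318  0.02 ]
canA [ 0.556 -0.386  0.107]
canB [ 0.479 -0.399  0.107]
canC [ 0.524 -0.471  0.107]
canD [ 0.671 -0.438  0.107]
[ 2.043  2.092 -0.541  1.625]
```

Request:
{"method": "step_arm", "body": {
  "rows": [
    {"claw":1,"x":0,"y":0,"z":0.004,"wx":0,"wy":0,"wz":0},
    {"claw":1,"x":0,"y":0,"z":0.004,"wx":0,"wy":0,"wz":0},
    {"claw":1,"x":0,"y":0,"z":-0.2,"wx":0,"wy":0,"wz":0},
    {"claw":1,"x":0.15,"y":0.15,"z":-0.45,"wx":0,"wy":0,"wz":0.09},
    {"claw":1,"x":0.35,"y":0.35,"z":-0.45,"wx":0,"wy":0,"wz":0.18},
    {"claw":1,"x":0.55,"y":0.55,"z":-0.45,"wx":0,"wy":0,"wz":0.27},
    {"claw":1,"x":0.8,"y":0.8,"z":-0.45,"wx":0,"wy":0,"wz":0.36},
    {"claw":1,"x":1,"y":1,"z":-0.45,"wx":0,"wy":0,"wz":0.45}
  ]
}}

```text
time: 30.3
tool_pos: [0.5631, 0.1452, 0.0718]
tool_rot: [0.0, 0.438, 0.899, 0.0]
contact_force: [0.2, -0.1, -0.3]
gripper_width: 0.001
```

Request:
{"method": "step_arm", "body": {
  "rows": [
    {"claw":0,"x":0.1,"y":0,"z":0,"wx":0,"wy":0,"wz":0.09},
    {"claw":-1,"x":0.2,"y":0,"z":0,"wx":0,"wy":0,"wz":0.18},
    {"claw":-1,"x":0.3,"y":-0.02,"z":0,"wx":0,"wy":0,"wz":0.27},
    {"claw":-1,"x":0.4,"y":-0.04,"z":0,"wx":0,"wy":0,"wz":0.36},
    {"claw":-1,"x":0.5,"y":-0.05,"z":0,"wx":0,"wy":0,"wz":0.45},
    {"claw":-1,"x":0.6,"y":-0.06,"z":0,"wx":0,"wy":0,"wz":0.54},
    {"claw":-1,"x":0.7,"y":-0.07,"z":0,"wx":0,"wy":0,"wz":0.63},
    {"claw":-1,"x":0.75,"y":-0.07,"z":0,"wx":0,"wy":0,"wz":0.72}
  ]
}}

```text
time: 31.3
tool_pos: [0.5116, 0.1992, 0.0718]
tool_rot: [-0.0, 0.922, 0.387, 0.001]
contact_force: [-0.0, -0.1, 0.7]
gripper_width: 1.002
```

```bash
python3 - <<'E'
from h import *
from scipy.spatial.transform import Rotation as R
s=state(); q=s['tool_rot']; m=R.from_quat([q[1],q[2],q[3],q[0]]).as_matrix(); a=np.arctan2(m[1,1],m[0,1])
print(s['time'],s['tool_pos'],a,s['joint_pos'].round(2)); print(m.round(3))
print(mv(s['tool_pos'],a,[.459,.253,.02],-1.68))
f=grab_frame('top')[:,:,::-1]
cv2.imwrite('pics/t5.png',cv2.convertScaleAbs(cv2.resize(f[140:290,200:400],None,fx=4,fy=4,interpolation=cv2.INTER_CUBIC),alpha=1.5))
E
```

```text
31.3 [0.51158159 0.19922463 0.07180407] -0.7755143332334417 [ 0.24 -0.02  1.9   0.    1.26  1.01]
[[ 0.7    0.714  0.001]
 [ 0.714 -0.7    0.001]
 [ 0.001  0.    -1.   ]]
[ 0.016 -0.752  0.518  0.452]
```

View pics/t5.png

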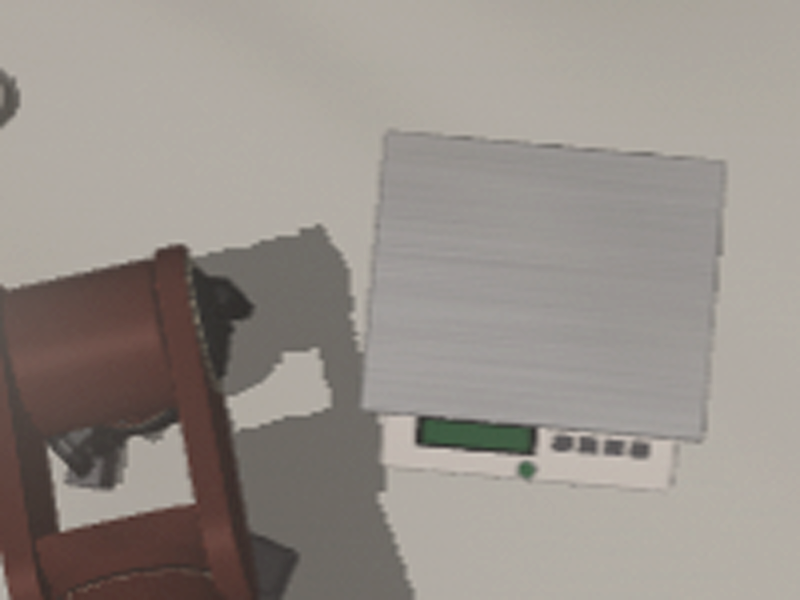

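Request:
{"method": "step_arm", "body": {
  "rows": [
    {"claw":-0.3,"x":0,"y":-0.12,"z":0,"wx":0,"wy":0,"wz":0.09},
    {"claw":-0.3,"x":0,"y":-0.25,"z":0,"wx":0,"wy":0,"wz":0.18},
    {"claw":-0.3,"x":0.01,"y":-0.4,"z":0,"wx":0,"wy":0,"wz":0.27},
    {"claw":-0.3,"x":0.02,"y":-0.55,"z":0.05,"wx":0,"wy":0,"wz":0.36},
    {"claw":-0.3,"x":0.02,"y":-0.65,"z":0.1,"wx":0,"wy":0,"wz":0.42},
    {"claw":-0.3,"x":0.02,"y":-0.75,"z":0.15,"wx":0,"wy":0,"wz":0.452},
    {"claw":-0.3,"x":0.02,"y":-0.75,"z":0.25,"wx":0,"wy":0,"wz":0.452},
    {"claw":-0.3,"x":0.02,"y":-0.75,"z":0.35,"wx":0,"wy":0,"wz":0.452}
  ]
}}

```text
time: 32.35
tool_pos: [0.4595, 0.2522, 0.0356]
tool_rot: [-0.0, 0.999, -0.051, 0.0]
contact_force: [-0.2, -0.4, -0.3]
gripper_width: 0.646
```

```bash
python3 - <<'E'
from h import *
s=state(); print(s['tool_pos'])
g=grab_frame('scene')[:,:,::-1]
cv2.imwrite('pics/s6.png',cv2.resize(g[200:300,190:330],None,fx=5.7,fy=5.7,interpolation=cv2.INTER_CUBIC))
f=grab_frame('top')[:,:,::-1]
cv2.imwrite('pics/t6.png',cv2.convertScaleAbs(cv2.resize(f[200:320,190:330],None,fx=5,fy=5,interpolation=cv2.INTER_CUBIC),alpha=1.6))
E
```

```text
[0.45952395 0.25216746 0.03564153]
```

View pics/s6.png

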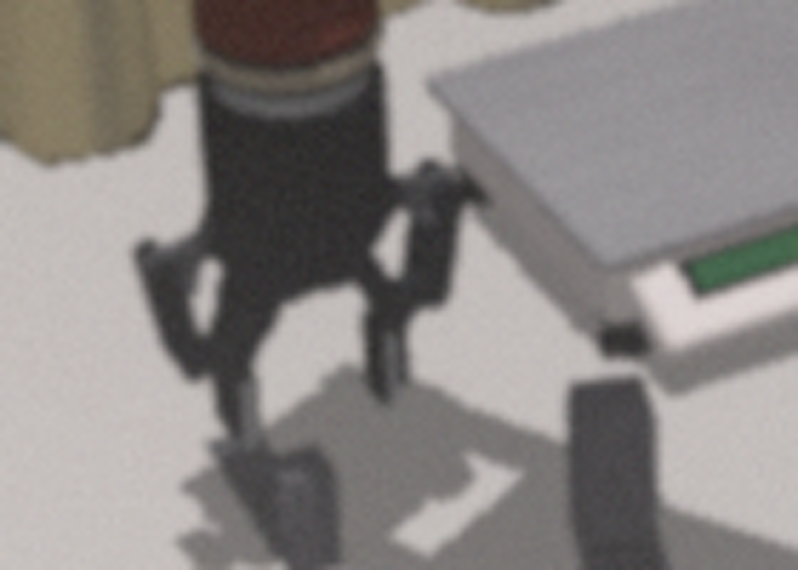

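View pics/t6.png

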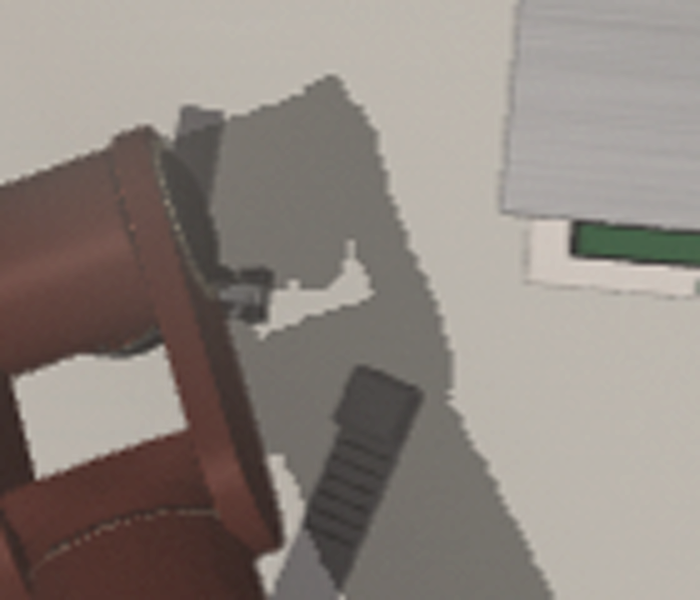

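```bash
python3 - <<'E'
from h import *
c=lambda P:((proj('scene',P)-[190,200])*5.7).round(0)
print('tip mid',c([.4595,.2522,.0356+.038+.008]),'grip top',c([.4587,.2529,.056]),c([.4595,.2522,.056]))
d=np.array([-.11*.3,-1,0]) 
for s in (1,-1): print(c(np.array([.4595,.2522,.082])+s*.0275*np.array([-.109,-.994,0])))
print('thin tip',c([.5572,.242,.001]))
E
```

```text
tip mid [310. 410.] grip top [313. 459.] [314. 458.]
[371. 391.]
[249. 428.]
thin tip [235. 434.]
```

Request:
{"method": "step_arm", "body": {
  "rows": [
    {"claw":-0.3,"x":0,"y":-0.02,"z":0.12,"wx":0,"wy":0,"wz":0},
    {"claw":-0.3,"x":0,"y":-0.02,"z":0.24,"wx":0,"wy":0,"wz":0},
    {"claw":-0.3,"x":0,"y":-0.02,"z":0.36,"wx":0,"wy":0,"wz":0},
    {"claw":-0.3,"x":0,"y":-0.02,"z":0.47,"wx":0,"wy":0,"wz":0},
    {"claw":-0.3,"x":0,"y":-0.02,"z":0.55,"wx":0,"wy":0,"wz":0},
    {"claw":-0.3,"x":0,"y":-0.02,"z":0.6,"wx":0,"wy":0,"wz":0},
    {"claw":-0.3,"x":0,"y":-0.02,"z":0.61,"wx":0,"wy":0,"wz":0},
    {"claw":0.3,"x":0,"y":-0.02,"z":0.61,"wx":0,"wy":0,"wz":0}
  ]
}}

```text
time: 33.45
tool_pos: [0.4597, 0.2544, -0.0248]
tool_rot: [-0.0, 0.999, -0.052, 0.0]
contact_force: [-0.2, -0.2, -0.1]
gripper_width: 0.449
```

Request:
{"method": "step_arm", "body": {
  "rows": [
    {"claw":1,"x":0,"y":0,"z":0,"wx":0,"wy":0,"wz":0},
    {"claw":1,"x":0,"y":0,"z":0,"wx":0,"wy":0,"wz":0},
    {"claw":1,"x":0,"y":0,"z":0,"wx":0,"wy":0,"wz":0},
    {"claw":1,"x":0,"y":0,"z":0,"wx":0,"wy":0,"wz":0},
    {"claw":1,"x":0,"y":0,"z":0,"wx":0,"wy":0,"wz":0},
    {"claw":1,"x":0,"y":0,"z":-0.1,"wx":0,"wy":0,"wz":0},
    {"claw":1,"x":0,"y":0,"z":-0.3,"wx":0,"wy":0,"wz":0},
    {"claw":1,"x":0,"y":0,"z":-0.5,"wx":0,"wy":0,"wz":0}
  ]
}}

```text
time: 34.45
tool_pos: [0.4584, 0.2538, 0.0248]
tool_rot: [0.0, 0.999, -0.052, -0.001]
contact_force: [-0.5, -0.5, -1.1]
gripper_width: 0.275
```

```bash
python3 - <<'E'
from h import *
s=state(); print(s['tool_pos'],s['tool_rot'],s['joint_pos'].round(3))
g=grab_frame('scene')[:,:,::-1]
cv2.imwrite('pics/s7.png',cv2.resize(g[200:300,190:330],None,fx=5.7,fy=5.7,interpolation=cv2.INTER_CUBIC))
E
```

```text
[0.45838565 0.25380197 0.02478597] [ 4.72662086e-04  9.98667749e-01 -5.15909492e-02 -9.36915535e-04] [ 0.364 -0.017  1.981 -0.     1.179  2.038]
```

View pics/s7.png

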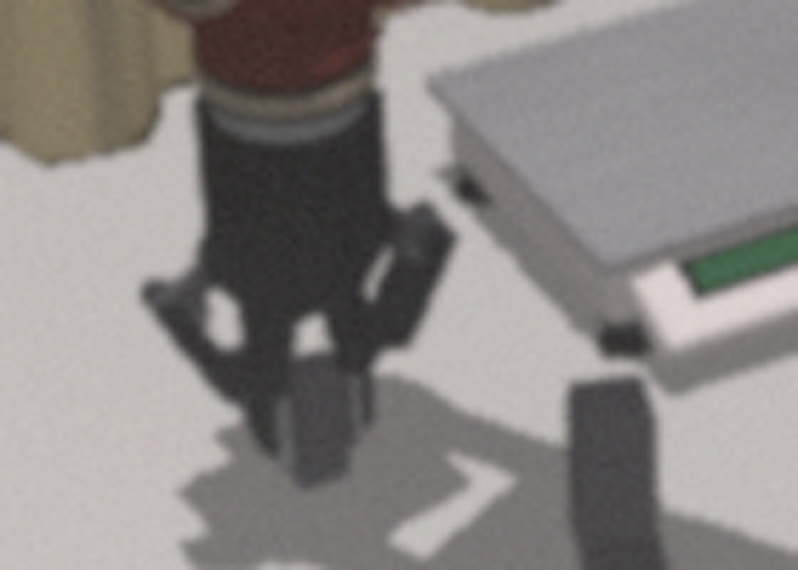

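Request:
{"method": "step_arm", "body": {
  "rows": [
    {"claw":1,"x":0,"y":0,"z":-0.2,"wx":0,"wy":0,"wz":0},
    {"claw":1,"x":0.05,"y":0.1,"z":-0.4,"wx":0,"wy":0,"wz":-0.08},
    {"claw":1,"x":0.12,"y":0.25,"z":-0.6,"wx":0,"wy":0,"wz":-0.17},
    {"claw":1,"x":0.2,"y":0.4,"z":-0.65,"wx":0,"wy":0,"wz":-0.26},
    {"claw":1,"x":0.27,"y":0.55,"z":-0.65,"wx":0,"wy":0,"wz":-0.35},
    {"claw":1,"x":0.34,"y":0.7,"z":-0.65,"wx":0,"wy":0,"wz":-0.44},
    {"claw":1,"x":0.41,"y":0.85,"z":-0.65,"wx":0,"wy":0,"wz":-0.53},
    {"claw":1,"x":0.47,"y":1,"z":-0.65,"wx":0,"wy":0,"wz":-0.61}
  ]
}}

```text
time: 35.5
tool_pos: [0.4953, 0.1492, 0.089]
tool_rot: [-0.0, 0.847, 0.532, -0.001]
contact_force: [0.5, -0.3, -0.6]
gripper_width: 0.276
```

Request:
{"method": "step_arm", "body": {
  "rows": [
    {"claw":1,"x":-0.12,"y":0.12,"z":0,"wx":0,"wy":0,"wz":0},
    {"claw":1,"x":-0.25,"y":0.25,"z":0,"wx":0,"wy":0,"wz":0},
    {"claw":1,"x":-0.37,"y":0.37,"z":0,"wx":0,"wy":0,"wz":0},
    {"claw":1,"x":-0.5,"y":0.5,"z":0,"wx":0,"wy":0,"wz":0},
    {"claw":1,"x":-0.62,"y":0.62,"z":0,"wx":0,"wy":0,"wz":0},
    {"claw":1,"x":-0.75,"y":0.75,"z":0,"wx":0,"wy":0,"wz":0},
    {"claw":1,"x":-0.87,"y":0.87,"z":0,"wx":0,"wy":0,"wz":0},
    {"claw":1,"x":-1,"y":1,"z":0,"wx":0,"wy":0,"wz":0}
  ]
}}

```text
time: 36.5
tool_pos: [0.5422, 0.0151, 0.0899]
tool_rot: [-0.0, 0.848, 0.53, -0.0]
contact_force: [0.8, -0.1, -0.2]
gripper_width: 0.274
```

Request:
{"method": "step_arm", "body": {
  "rows": [
    {"claw":1,"x":-0.12,"y":0.12,"z":0,"wx":0,"wy":0,"wz":0},
    {"claw":1,"x":-0.25,"y":0.25,"z":0,"wx":0,"wy":0,"wz":0},
    {"claw":1,"x":-0.37,"y":0.37,"z":0,"wx":0,"wy":0,"wz":0},
    {"claw":1,"x":-0.5,"y":0.5,"z":0,"wx":0,"wy":0,"wz":0},
    {"claw":1,"x":-0.62,"y":0.62,"z":0,"wx":0,"wy":0,"wz":0},
    {"claw":1,"x":-0.75,"y":0.75,"z":0,"wx":0,"wy":0,"wz":0},
    {"claw":1,"x":-0.87,"y":0.87,"z":0,"wx":0,"wy":0,"wz":0},
    {"claw":1,"x":-1,"y":1,"z":0,"wx":0,"wy":0,"wz":0}
  ]
}}

```text
time: 37.5
tool_pos: [0.5882, -0.1186, 0.0899]
tool_rot: [-0.0, 0.848, 0.53, -0.0]
contact_force: [0.9, -0.0, -0.9]
gripper_width: 0.271
```

Request:
{"method": "step_arm", "body": {
  "rows": [
    {"claw":1,"x":-0.12,"y":0.12,"z":0,"wx":0,"wy":0,"wz":0},
    {"claw":1,"x":-0.25,"y":0.25,"z":0,"wx":0,"wy":0,"wz":0},
    {"claw":1,"x":-0.37,"y":0.37,"z":0,"wx":0,"wy":0,"wz":0},
    {"claw":1,"x":-0.5,"y":0.5,"z":0,"wx":0,"wy":0,"wz":0},
    {"claw":1,"x":-0.62,"y":0.62,"z":0,"wx":0,"wy":0,"wz":0},
    {"claw":1,"x":-0.75,"y":0.75,"z":0,"wx":0,"wy":0,"wz":0},
    {"claw":1,"x":-0.87,"y":0.87,"z":0,"wx":0,"wy":0,"wz":0},
    {"claw":1,"x":-1,"y":1,"z":0,"wx":0,"wy":0,"wz":0}
  ]
}}

```text
time: 38.5
tool_pos: [0.6342, -0.2523, 0.0898]
tool_rot: [-0.0, 0.848, 0.53, -0.0]
contact_force: [-0.2, -0.7, -0.7]
gripper_width: 0.273
```

```bash
python3 - <<'E'
from h import *
from scipy.spatial.transform import Rotation as R
s=state(); q=s['tool_rot']; m=R.from_quat([q[1],q[2],q[3],q[0]]).as_matrix(); a=np.arctan2(m[1,1],m[0,1])
print(s['time'],s['tool_pos'],a,s['joint_pos'].round(2)); print(m.round(3))
print(mv(s['tool_pos'],a,[.6402,-.2775,-.0254],-.073))
f=grab_frame('top')[:,:,::-1]
cv2.imwrite('pics/t8.png',cv2.convertScaleAbs(cv2.resize(f[130:280,280:480],None,fx=4,fy=4,interpolation=cv2.INTER_CUBIC),alpha=1.5))
E
```

```text
38.5 [ 0.63420708 -0.25229764  0.08984737] -0.453910563073329 [-0.49  0.26  1.56  0.    1.32 -0.03]
[[ 0.438  0.899 -0.   ]
 [ 0.899 -0.438  0.   ]
 [ 0.    -0.    -1.   ]]
[-0.2    0.164  1.152 -0.19 ]
```

View pics/t8.png

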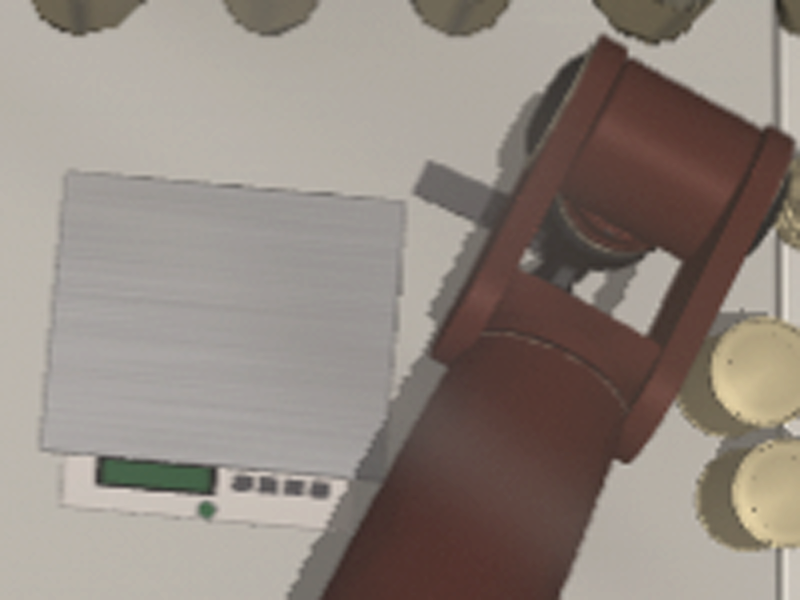

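Request:
{"method": "step_arm", "body": {
  "rows": [
    {"claw":1,"x":-0.1,"y":0.08,"z":0,"wx":0,"wy":0,"wz":-0.08},
    {"claw":1,"x":-0.2,"y":0.16,"z":0.05,"wx":0,"wy":0,"wz":-0.16},
    {"claw":1,"x":-0.2,"y":0.16,"z":0.2,"wx":0,"wy":0,"wz":-0.19},
    {"claw":1,"x":-0.2,"y":0.16,"z":0.4,"wx":0,"wy":0,"wz":-0.19},
    {"claw":1,"x":-0.2,"y":0.16,"z":0.6,"wx":0,"wy":0,"wz":-0.19},
    {"claw":1,"x":-0.2,"y":0.16,"z":0.8,"wx":0,"wy":0,"wz":-0.19},
    {"claw":1,"x":-0.2,"y":0.16,"z":0.95,"wx":0,"wy":0,"wz":-0.19},
    {"claw":1,"x":-0.2,"y":0.16,"z":1,"wx":0,"wy":0,"wz":-0.19}
  ]
}}

```text
time: 39.55
tool_pos: [0.6386, -0.2756, -0.012]
tool_rot: [-0.001, 0.733, 0.68, -0.0]
contact_force: [0.6, 0.2, -0.7]
gripper_width: 0.274
```

```bash
python3 - <<'E'
from h import *
s=state(); print(s['tool_pos'],s['tool_rot'],s['contact_force'])
f=grab_frame('top')[:,:,::-1]
cv2.imwrite('pics/t9.png',cv2.convertScaleAbs(cv2.resize(f[150:270,340:480],None,fx=5,fy=5,interpolation=cv2.INTER_CUBIC),alpha=1.5))
g=grab_frame('scene')[:,:,::-1]
cv2.imwrite('pics/s9.png',cv2.resize(g[130:270,260:440],None,fx=4.2,fy=4.2,interpolation=cv2.INTER_CUBIC))
t=onplane('top',340+0,150,0)
E
```

```text
[ 0.63856881 -0.27564201 -0.01200276] [-1.18331129e-03  7.32766545e-01  6.80478966e-01 -4.08193979e-04] [ 0.5539342   0.18592494 -0.69078681]
```

View pics/t9.png

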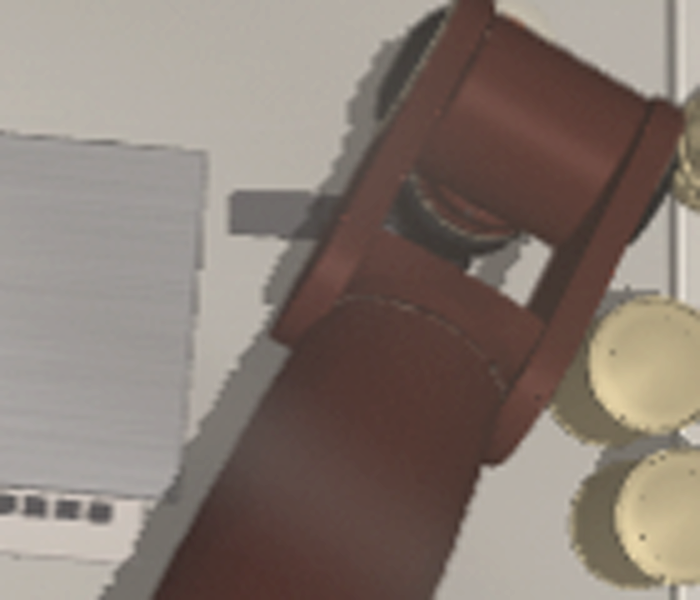

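View pics/s9.png

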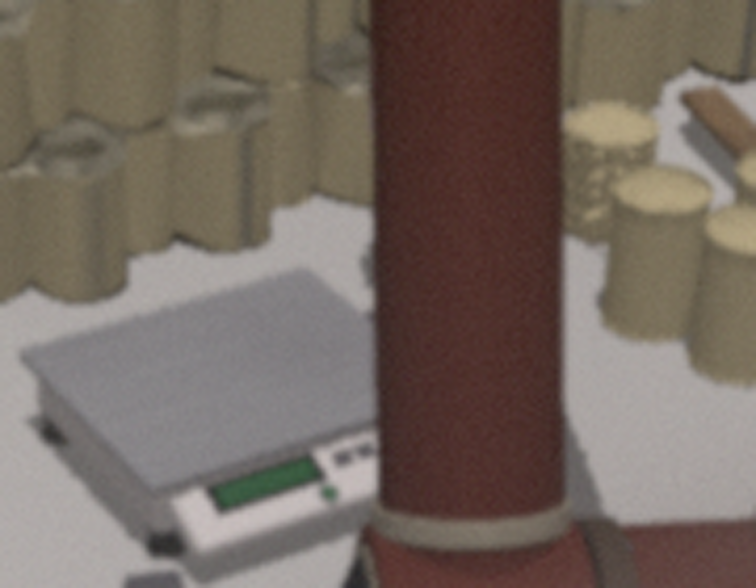

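```bash
python3 - <<'E'
from h import *
P=lambda x,y,z:onplane('top',x/5+340-.4,y/5+150-.4,z)
tip=(P(230,190,.014)+P(232,235,.014))/2; print('tip',tip,np.linalg.norm(P(230,190,.014)-P(232,235,.014)))
h=1.498;u=np.array([np.cos(h),np.sin(h)]);n=np.array([-u[1],u[0]])
c=np.array([.6386,-.2756]); BR=np.array([.6502,-.1399])
print('tip expected',c+u*.1)
for q in (tip[:2],c+.1*u): print('to foot: along',(BR-q)@u,'lateral',(BR-q)@n)
# recheck BR from pan edges now
print('pan BR corner',P(207,152,.0655))
E
```

```text
tip [ 0.64283716 -0.17932208  0.014     ] 0.02463830789746737
tip expected [ 0.6458732  -0.17586485]
to foot: along 0.03985318517445368 lateral -0.004476095720481782
to foot: along 0.0361842926648913 lateral -0.0016995385736251049
pan BR corner [ 0.66713191 -0.16073545  0.0655    ]
```

Request:
{"method": "step_arm", "body": {
  "rows": [
    {"claw":1,"x":0,"y":0.03,"z":0.03,"wx":0,"wy":0,"wz":0},
    {"claw":1,"x":0,"y":0.03,"z":0.06,"wx":0,"wy":0,"wz":0},
    {"claw":1,"x":0,"y":0.03,"z":0.09,"wx":0,"wy":0,"wz":0},
    {"claw":1,"x":0,"y":0.03,"z":0.11,"wx":0,"wy":0,"wz":0},
    {"claw":1,"x":0,"y":0.03,"z":0.12,"wx":0,"wy":0,"wz":0},
    {"claw":1,"x":0,"y":0.03,"z":0.127,"wx":0,"wy":0,"wz":0},
    {"claw":1,"x":0,"y":0.03,"z":0.133,"wx":0,"wy":0,"wz":0},
    {"claw":1,"x":0,"y":0.03,"z":0.138,"wx":0,"wy":0,"wz":0}
  ]
}}

```text
time: 40.65
tool_pos: [0.6425, -0.2765, -0.0239]
tool_rot: [0.0, 0.733, 0.68, 0.0]
contact_force: [-0.0, 0.6, -0.8]
gripper_width: 0.276
```

Request:
{"method": "step_arm", "body": {
  "rows": [
    {"claw":1,"x":0,"y":0,"z":0.004,"wx":0,"wy":0,"wz":0},
    {"claw":1,"x":0,"y":0,"z":0.008,"wx":0,"wy":0,"wz":0},
    {"claw":1,"x":0.05,"y":0,"z":0.01,"wx":0,"wy":0,"wz":0},
    {"claw":1,"x":0.12,"y":0,"z":0.01,"wx":0,"wy":0,"wz":0},
    {"claw":1,"x":0.19,"y":0,"z":0.01,"wx":0,"wy":0,"wz":0},
    {"claw":1,"x":0.26,"y":0,"z":0.01,"wx":0,"wy":0,"wz":0},
    {"claw":1,"x":0.32,"y":0,"z":0.01,"wx":0,"wy":0,"wz":0},
    {"claw":1,"x":0.37,"y":0,"z":0.01,"wx":0,"wy":0,"wz":0}
  ]
}}

```text
time: 41.65
tool_pos: [0.6456, -0.2395, -0.0243]
tool_rot: [0.001, 0.733, 0.681, 0.0]
contact_force: [1.0, -3.0, 3.0]
gripper_width: 0.274
```

Request:
{"method": "step_arm", "body": {
  "rows": [
    {"claw":1,"x":0,"y":0,"z":-0.003,"wx":0,"wy":0,"wz":0},
    {"claw":1,"x":0.015,"y":0,"z":-0.003,"wx":0,"wy":0,"wz":0},
    {"claw":1,"x":0.03,"y":0,"z":-0.003,"wx":0,"wy":0,"wz":0},
    {"claw":1,"x":0.045,"y":0,"z":-0.003,"wx":0,"wy":0,"wz":0},
    {"claw":1,"x":0.06,"y":0,"z":-0.003,"wx":0,"wy":0,"wz":0},
    {"claw":1,"x":0.075,"y":0,"z":-0.003,"wx":0,"wy":0,"wz":0},
    {"claw":1,"x":0.09,"y":0,"z":-0.003,"wx":0,"wy":0,"wz":0},
    {"claw":1,"x":0.1,"y":0,"z":-0.003,"wx":0,"wy":0,"wz":0}
  ]
}}

```text
time: 42.65
tool_pos: [0.6461, -0.2297, -0.0244]
tool_rot: [0.0, 0.733, 0.681, -0.0]
contact_force: [-1.1, -2.9, 5.1]
gripper_width: 0.276
```

Request:
{"method": "step_arm", "body": {
  "rows": [
    {"claw":1,"x":0,"y":0,"z":-0.004,"wx":0,"wy":0,"wz":0},
    {"claw":1,"x":0.008,"y":0,"z":-0.005,"wx":0,"wy":0,"wz":0},
    {"claw":1,"x":0.016,"y":0,"z":-0.005,"wx":0,"wy":0,"wz":0},
    {"claw":1,"x":0.024,"y":0,"z":-0.005,"wx":0,"wy":0,"wz":0},
    {"claw":1,"x":0.032,"y":0,"z":-0.005,"wx":0,"wy":0,"wz":0},
    {"claw":1,"x":0.04,"y":0,"z":-0.005,"wx":0,"wy":0,"wz":0},
    {"claw":1,"x":0.05,"y":0,"z":-0.005,"wx":0,"wy":0,"wz":0},
    {"claw":1,"x":0.05,"y":0,"z":-0.005,"wx":0,"wy":0,"wz":0}
  ]
}}

```text
time: 43.65
tool_pos: [0.6461, -0.2246, -0.0243]
tool_rot: [-0.0, 0.733, 0.68, -0.0]
contact_force: [-0.2, -4.4, 1.7]
gripper_width: 0.274
```

```bash
python3 - <<'E'
from h import *
s=state(); print(s['time'],s['tool_pos'],s['contact_force'],s['ft_torque'])
f=grab_frame('top')[:,:,::-1]
cv2.imwrite('pics/t10.png',cv2.convertScaleAbs(cv2.resize(f[150:270,340:480],None,fx=5,fy=5,interpolation=cv2.INTER_CUBIC),alpha=1.5))
s=state(); print(s['contact_force'])
E
```

```text
43.65 [ 0.64606053 -0.22459421 -0.02432861] [-0.16534472 -4.38261817  1.68773638] [-0.55404437  0.05930308 -0.01494609]
[-0.47784902 -4.05103587  1.81454682]
```

View pics/t10.png

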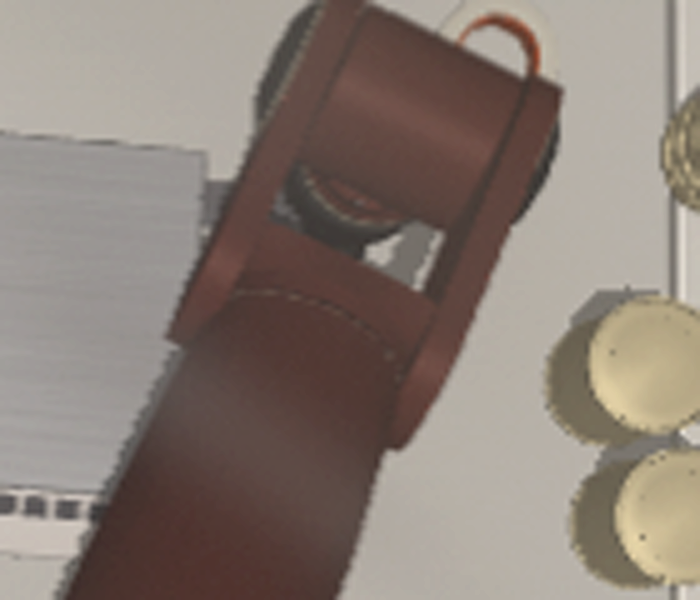

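Request:
{"method": "step_arm", "body": {
  "rows": [
    {"claw":1,"x":0.003,"y":0,"z":-0.001,"wx":0,"wy":0,"wz":0},
    {"claw":1,"x":0.006,"y":0,"z":-0.001,"wx":0,"wy":0,"wz":0},
    {"claw":1,"x":0.009,"y":0,"z":-0.001,"wx":0,"wy":0,"wz":0},
    {"claw":1,"x":0.012,"y":0,"z":-0.001,"wx":0,"wy":0,"wz":0},
    {"claw":1,"x":0.015,"y":0,"z":-0.001,"wx":0,"wy":0,"wz":0},
    {"claw":1,"x":0.018,"y":0,"z":-0.001,"wx":0,"wy":0,"wz":0},
    {"claw":1,"x":0.02,"y":0,"z":-0.001,"wx":0,"wy":0,"wz":0},
    {"claw":1,"x":0.02,"y":0,"z":-0.001,"wx":0,"wy":0,"wz":0}
  ]
}}

```text
time: 44.7
tool_pos: [0.6463, -0.223, -0.0241]
tool_rot: [0.0, 0.733, 0.68, -0.0]
contact_force: [-0.2, -4.8, 0.4]
gripper_width: 0.274
```

Request:
{"method": "step_arm", "body": {
  "rows": [
    {"claw":1,"x":0.002,"y":0,"z":0,"wx":0,"wy":0,"wz":0},
    {"claw":1,"x":0.004,"y":0,"z":0,"wx":0,"wy":0,"wz":0},
    {"claw":1,"x":0.006,"y":0,"z":0,"wx":0,"wy":0,"wz":0},
    {"claw":1,"x":0.008,"y":0,"z":0,"wx":0,"wy":0,"wz":0},
    {"claw":1,"x":0.01,"y":0,"z":0,"wx":0,"wy":0,"wz":0},
    {"claw":1,"x":0.012,"y":0,"z":0,"wx":0,"wy":0,"wz":0},
    {"claw":1,"x":0.013,"y":0,"z":0,"wx":0,"wy":0,"wz":0},
    {"claw":1,"x":0.013,"y":0,"z":0,"wx":0,"wy":0,"wz":0}
  ]
}}

```text
time: 45.7
tool_pos: [0.6465, -0.2223, -0.024]
tool_rot: [0.001, 0.733, 0.68, -0.001]
contact_force: [-1.0, -6.5, -0.5]
gripper_width: 0.274
```

```bash
python3 - <<'E'
from h import *
for i in range(4):
    s=state(); print(s['time'],s['tool_pos'].round(4),s['contact_force'].round(2)); grab_frame('top')
E
```

```text
45.7 [ 0.6465 -0.2223 -0.024 ] [-1.05 -6.5  -0.49]
45.75 [ 0.6465 -0.2223 -0.024 ] [-1.62 -7.   -0.24]
45.8 [ 0.6465 -0.2223 -0.024 ] [-0.64 -6.68 -0.02]
45.85 [ 0.6465 -0.2223 -0.024 ] [-0.47 -7.67 -0.87]
```

Request:
{"method": "step_arm", "body": {
  "rows": [
    {"claw":0.3,"x":-0.005,"y":0,"z":0,"wx":0,"wy":0,"wz":0},
    {"claw":0,"x":-0.01,"y":0,"z":0,"wx":0,"wy":0,"wz":0},
    {"claw":-0.2,"x":-0.01,"y":0,"z":0,"wx":0,"wy":0,"wz":0},
    {"claw":-0.2,"x":-0.01,"y":0,"z":0,"wx":0,"wy":0,"wz":0},
    {"claw":-0.2,"x":-0.01,"y":0,"z":-0.2,"wx":0,"wy":0,"wz":0},
    {"claw":-0.2,"x":-0.01,"y":0,"z":-0.5,"wx":0,"wy":0,"wz":0},
    {"claw":-0.2,"x":-0.01,"y":0,"z":-0.8,"wx":0,"wy":0,"wz":0},
    {"claw":0.5,"x":-0.01,"y":0,"z":-0.9,"wx":0,"wy":0,"wz":0}
  ]
}}

```text
time: 46.9
tool_pos: [0.6486, -0.2232, 0.0705]
tool_rot: [0.003, 0.733, 0.68, 0.001]
contact_force: [-0.0, -0.0, -0.3]
gripper_width: 0.401
```

Request:
{"method": "step_arm", "body": {
  "rows": [
    {"claw":1,"x":0.15,"y":0,"z":-0.1,"wx":0,"wy":0,"wz":0},
    {"claw":1,"x":0.35,"y":-0.01,"z":-0.1,"wx":0,"wy":0,"wz":0},
    {"claw":1,"x":0.6,"y":-0.02,"z":-0.1,"wx":0,"wy":0,"wz":0},
    {"claw":1,"x":0.83,"y":-0.02,"z":-0.1,"wx":0,"wy":0,"wz":0},
    {"claw":1,"x":0.83,"y":-0.02,"z":0.1,"wx":0,"wy":0,"wz":0},
    {"claw":1,"x":0.83,"y":-0.02,"z":0.25,"wx":0,"wy":0,"wz":0},
    {"claw":1,"x":0.83,"y":-0.02,"z":0.33,"wx":0,"wy":0,"wz":0},
    {"claw":1,"x":0.83,"y":-0.02,"z":0.35,"wx":0,"wy":0,"wz":0}
  ]
}}

```text
time: 47.9
tool_pos: [0.6498, -0.1398, 0.0295]
tool_rot: [-0.001, 0.733, 0.68, -0.001]
contact_force: [-0.2, -1.0, 1.1]
gripper_width: -0.004
```

```bash
python3 - <<'E'
from h import *
s=state(); print(s['time'],s['tool_pos'].round(4),s['contact_force'].round(2))
f=grab_frame('top')[:,:,::-1]
cv2.imwrite('pics/t11.png',cv2.convertScaleAbs(cv2.resize(f[150:270,340:480],None,fx=5,fy=5,interpolation=cv2.INTER_CUBIC),alpha=1.5))
E
```

```text
47.9 [ 0.6498 -0.1398  0.0295] [-0.2  -1.02  1.13]
```

View pics/t11.png

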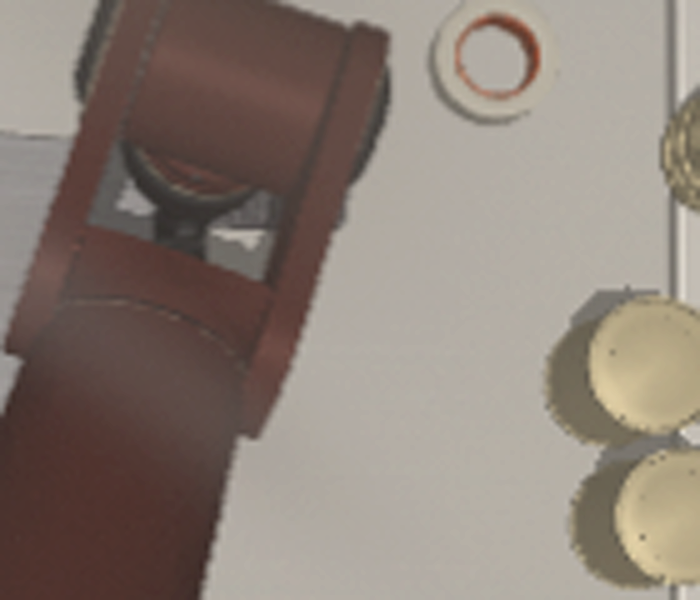

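Request:
{"method": "step_arm", "body": {
  "rows": [
    {"claw":1,"x":0,"y":0,"z":0.006,"wx":0,"wy":0,"wz":0},
    {"claw":1,"x":0,"y":0,"z":0.012,"wx":0,"wy":0,"wz":0},
    {"claw":1,"x":0,"y":0,"z":0.018,"wx":0,"wy":0,"wz":0},
    {"claw":1,"x":0,"y":0,"z":0.023,"wx":0,"wy":0,"wz":0},
    {"claw":1,"x":0,"y":0,"z":0.028,"wx":0,"wy":0,"wz":0},
    {"claw":1,"x":0,"y":0,"z":0.032,"wx":0,"wy":0,"wz":0},
    {"claw":1,"x":0,"y":0,"z":0.035,"wx":0,"wy":0,"wz":0},
    {"claw":1,"x":0,"y":0,"z":0.035,"wx":0,"wy":0,"wz":0}
  ]
}}

```text
time: 48.95
tool_pos: [0.6506, -0.1393, 0.0274]
tool_rot: [-0.0, 0.733, 0.68, -0.0]
contact_force: [-0.0, 0.1, 0.1]
gripper_width: -0.0
```

Request:
{"method": "step_arm", "body": {
  "rows": [
    {"claw":1,"x":0,"y":0,"z":0.003,"wx":0,"wy":0,"wz":0},
    {"claw":1,"x":0,"y":0,"z":0.006,"wx":0,"wy":0,"wz":0},
    {"claw":1,"x":0,"y":0,"z":0.009,"wx":0,"wy":0,"wz":0},
    {"claw":1,"x":0,"y":0,"z":0.012,"wx":0,"wy":0,"wz":0},
    {"claw":1,"x":0,"y":0,"z":0.014,"wx":0,"wy":0,"wz":0},
    {"claw":1,"x":0,"y":0,"z":0.014,"wx":0,"wy":0,"wz":0},
    {"claw":1,"x":0,"y":0,"z":0.014,"wx":0,"wy":0,"wz":0},
    {"claw":1,"x":0,"y":0,"z":0.014,"wx":0,"wy":0,"wz":0}
  ]
}}

```text
time: 49.95
tool_pos: [0.6507, -0.1394, 0.0268]
tool_rot: [0.0, 0.733, 0.68, 0.0]
contact_force: [-3.0, 0.9, 5.5]
gripper_width: -0.0
```

Request:
{"method": "step_arm", "body": {
  "rows": [
    {"claw":1,"x":0,"y":0,"z":0.002,"wx":0,"wy":0,"wz":0},
    {"claw":1,"x":0,"y":0,"z":0.003,"wx":0,"wy":0,"wz":0},
    {"claw":1,"x":0,"y":0,"z":0.004,"wx":0,"wy":0,"wz":0},
    {"claw":1,"x":0,"y":0,"z":0.004,"wx":0,"wy":0,"wz":0},
    {"claw":1,"x":0,"y":0,"z":0.004,"wx":0,"wy":0,"wz":0},
    {"claw":1,"x":0,"y":0,"z":0.004,"wx":0,"wy":0,"wz":0},
    {"claw":1,"x":0,"y":0,"z":0.004,"wx":0,"wy":0,"wz":0},
    {"claw":1,"x":0,"y":0,"z":0.004,"wx":0,"wy":0,"wz":0}
  ]
}}

```text
time: 50.95
tool_pos: [0.6508, -0.1394, 0.0268]
tool_rot: [0.0, 0.733, 0.68, -0.0]
contact_force: [-3.7, 0.7, 6.4]
gripper_width: -0.001
```

Request:
{"method": "step_arm", "body": {
  "rows": [
    {"claw":1,"x":0,"y":0,"z":-0.1,"wx":0,"wy":0,"wz":0},
    {"claw":1,"x":0,"y":0,"z":-0.3,"wx":0,"wy":0,"wz":0},
    {"claw":1,"x":0,"y":0,"z":-0.5,"wx":0,"wy":0,"wz":0},
    {"claw":1,"x":0,"y":0,"z":-0.7,"wx":0,"wy":0,"wz":0},
    {"claw":1,"x":0,"y":0,"z":-0.9,"wx":0,"wy":0,"wz":0},
    {"claw":1,"x":0,"y":0,"z":-1,"wx":0,"wy":0,"wz":0},
    {"claw":1,"x":0,"y":0,"z":-1,"wx":0,"wy":0,"wz":0},
    {"claw":1,"x":0,"y":0,"z":-1,"wx":0,"wy":0,"wz":0}
  ]
}}

```text
time: 51.95
tool_pos: [0.65, -0.1392, 0.1246]
tool_rot: [-0.001, 0.733, 0.68, -0.0]
contact_force: [0.1, -0.4, 0.5]
gripper_width: -0.0
```

Request:
{"method": "step_arm", "body": {
  "rows": [
    {"claw":1,"x":0.2,"y":-0.2,"z":-0.1,"wx":0,"wy":0,"wz":0},
    {"claw":1,"x":0.4,"y":-0.4,"z":-0.2,"wx":0,"wy":0,"wz":0},
    {"claw":1,"x":0.6,"y":-0.6,"z":-0.3,"wx":0,"wy":0,"wz":0},
    {"claw":1,"x":0.8,"y":-0.8,"z":-0.4,"wx":0,"wy":0,"wz":0},
    {"claw":1,"x":1,"y":-1,"z":-0.5,"wx":0,"wy":0,"wz":0},
    {"claw":1,"x":1,"y":-1,"z":-0.5,"wx":0,"wy":0,"wz":0},
    {"claw":1,"x":1,"y":-1,"z":-0.5,"wx":0,"wy":0,"wz":0},
    {"claw":1,"x":1,"y":-1,"z":-0.5,"wx":0,"wy":0,"wz":0}
  ]
}}

```text
time: 52.95
tool_pos: [0.5583, -0.0329, 0.1747]
tool_rot: [-0.001, 0.733, 0.68, -0.0]
contact_force: [0.1, 0.0, -0.4]
gripper_width: 0.0
```

```bash
python3 - <<'E'
from h import *
s=state(); print(s['time'],s['tool_pos'].round(4),s['contact_force'].round(2))
f=grab_frame('top')[:,:,::-1]
cv2.imwrite('pics/t12.png',cv2.convertScaleAbs(cv2.resize(f[150:270,280:440],None,fx=5,fy=5,interpolation=cv2.INTER_CUBIC),alpha=1.5))
g=grab_frame('scene')[:,:,::-1]
cv2.imwrite('pics/s12.png',cv2.resize(g[150:270,260:420],None,fx=5,fy=5,interpolation=cv2.INTER_CUBIC))
E
```

```text
52.95 [ 0.5583 -0.0329  0.1747] [ 0.08  0.03 -0.36]
```

View pics/t12.png

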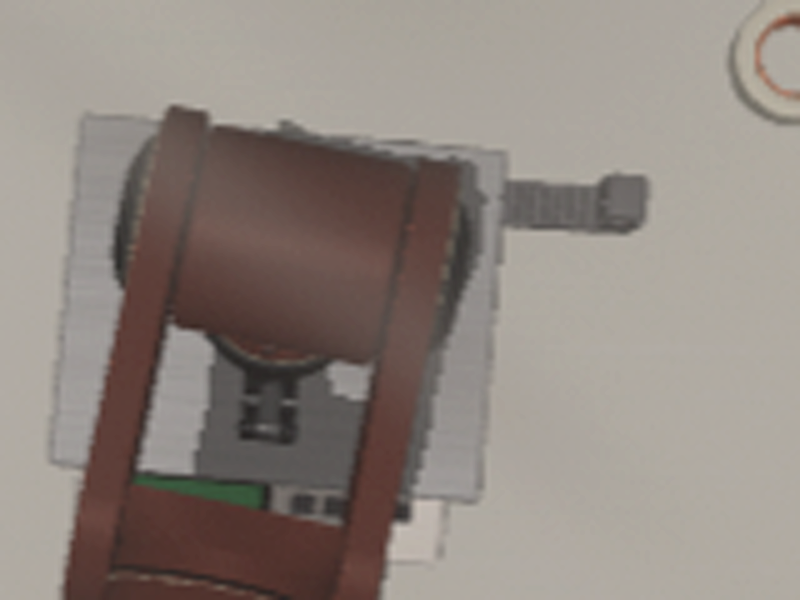

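View pics/s12.png

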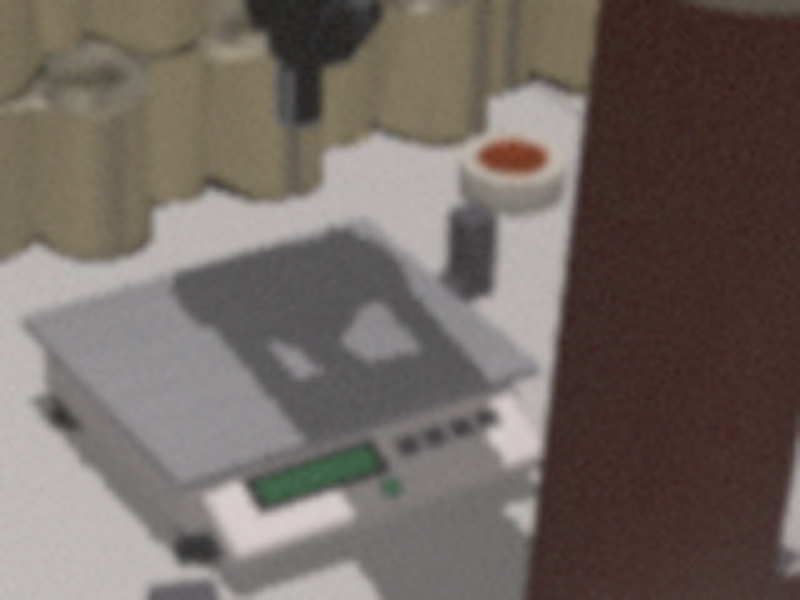

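```bash
python3 - <<'E'
from h import *
print(job_done(), state()['time'])
E
```

```text
the job is handed in; nothing more can be done
the job is handed in; nothing more can be done
```

The wedge is now under the back right foot, the one without a pad, and that corner stands firm. I handed the job in at about 53 s. No verdict is reported, so the checks below are my own.

**Finding the foot:** I pressed the four corners in the order given, with 5.5 to 8 N read at each rather than the 10 N asked. The reported stop heights were:

| Corner | Stop height |
|---|---|
| Front left | 27.1 mm |
| Back right | 24.2 mm |
| Front right | 26.8 mm |
| Back left | 26.9 mm |

**Placing the wedge:** I took the smallest of the three wedges, carried it over the scale and slid it in from the right. I stopped when the push read 6.5 to 7.7 N, then let go. By the 1.1 to 1.5 ratio, after a small allowance for drag, the wedge should bear about 4 to 6 N. I could not measure that load directly.

**Last checks:**
- **Pressing again:** the back right corner now stops at 26.8 mm under 5.5 to 6.4 N, level with the other three.
- **Final pictures:** the wedge is in place with its ramp point about 10 mm from the foot. The scale's visible pan corner is within half a pixel of where it was.
- **Not measured:** the scale's tilt and its exact shift; I only have the pressing heights and the pictures. I did not re-check the weights, and the cans showed no visible movement.

**One disagreement:** the fingertips really sat about 38 mm higher than the reported tool height. I saw this in the pictures, and first contact confirmed it. I allowed for it in all later heights, but it cost several seconds on the first press.

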